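# Make up an axle repair kit

## Robot

A 7-joint arm with a two-finger parallel gripper is mounted at the origin on the work surface. World frame = base frame: x ahead of the robot, y to its left, z up, the work surface at z = 0. Lengths are in mm, angles in degrees, forces in N, time in s.
With the tool pointing down it reaches from about 425 to 875 mm from the base axis. Payload 8.4 kg.
Tool frame: the origin (TCP) lies at the very end of the fingers, on their centre line; the grasp point (between the pads) lies 19 mm behind it (manip.hold_point_z is the distance from the TCP to the grasp point, in mm); z points along the fingers, y is the line along which they close (so a half turn about z gives the same grasp; the last joint's range is limited). The gripper opens to 85 mm and grips with 20 to 120 N. Pads are 22 mm wide; open, the fingers measure 114 mm over their backs; the gripper's body (76 mm by 85 mm) begins 54 mm behind the grasp point. The pads swing forward as they close: fully open they stand 13 mm farther back than shut.
Start: joints at [64.332, 19.091, 2.286, 83.961, -0.768, 76.965, -3.352], TCP at [222.127, -610.837, 193.908] pointing down, gripper open.
Joint ranges: [-147.57, 147.57], [-21.85, 119.76], [-74.77, 79.35], [14.55, 137.4], [-85.83, 265.84], [4.83, 119.75], [-152.11, 152.11]. Speed limits (degrees/s): [127.2, 127.2, 159.86, 159.86, 180, 180, 180].

## Interface

Orientations are given as [roll, pitch, yaw] about the fixed x, y, z axes, in that order (R = Rz(yaw) Ry(pitch) Rx(roll)).
In Python, from cell import manip gives the robot as it stands.
- The arm moves only by the tool step_arm, never from a script. Its argument "increments" is a list of rows, each a list of 7 numbers: the shift along the world's x, y, z in units of 20 cm (1.0 is 20 cm), then the turn, a rotation vector about the world's x, y, z in units of 180 degrees (1.0 is 180 degrees), then the opening, from 0 (shut) to 1 (fully open). A call has 1 to 12 rows; each row is the pose to reach, as a shift and turn from the pose commanded when the call began, turning the shorter way round; what a row does not reach only later rows make up. A row lasts 1/12 s, in which the tool goes at most 41.7 mm and 7.16 degrees, less where a joint would pass 70% of its speed; a pose out of reach is approached as far as the arm can. A call with a number of a shift or a turn outside -1 to 1 is refused whole. A call with a gripper value outside its range is refused whole. The fingers move at their own pace and stop on an object; the grip force is fixed at half the most. Time passes only in rows, so rows that repeat a pose let the fingers close. It gives the time, the measured TCP pose, the force, the opening and the grip force at its end, in the units of the state.
- manip.get_state(): the state, without advancing time (a new reading comes with each control period).
- manip.read_camera(name): name is "side" or "top"; returns the picture (420x560x3 uint8, blue, green, red); there is no depth.
- manip.camera_model(name): a dict with "fx", "fy", "cx", "cy" (pixels), "k1" (the pictures are not rectified: a ray, as slopes to the right and down, at radius r is drawn at 1 + k1 r^2 times it, then the intrinsics apply), "R" (3x3) and "t" (3): a world point X has camera coordinates R X + t. Camera axes: x right, y down, z forward; pixel columns grow to the right and rows downward; lengths in mm; the calibration is good to about 2 mm. A picture is of the moment at which its call begins. camera_model takes no time and is no camera call.
- manip.job_done(): hands the job in; it is judged then, once.
Trained networks look in the newest picture that a camera, given by its name, has taken for a name from the list of things; names that differ only in an ending like _2 or _b are one class to them, and where a whole thing is asked for, a point or a joint stands for the part that bears it (a point fixed in the world has none). Each returns a list of dicts, best first, with "p" (0 to 1); they miss things now and then, are a little off and sometimes report something else, mostly with a low value. They report only what shows in the picture. A call takes as long as a camera call.
- manip.boxes_of(camera, thing): "centre" ([column, row] in pixels, amid what is visible of it).
- manip.masks_of(camera, thing): "pixels" (420x560 bool, what is visible of it) and "centre" ([column, row] in pixels, amid what is visible of it).
- manip.mark_of(camera, thing): "centre" ([column, row] in pixels: a listed point, or the origin of a listed thing).
The state is a dict: "time_s": time; "q": joint angles; "qvel": joint speeds; "joint_torque": joint torques, N m; "ee_pos": TCP position; "ee_rot": TCP orientation; "force": force on the tool from outside, world axes, zero at the start; "ft_torque": the same for the moment, N m; "grip_width": finger opening in mm; "grip_force": force on a finger pad.
Only numpy, scipy, OpenCV 4.12 (cv2) and the standard library are available. Lean on these libraries where they do the work, as an engineer would, in place of code of your own. Each camera call takes 0.05 s, during which the arm holds its last target. There are 200 camera calls.

## Task

Make up an axle repair kit in the yellow bin: lift the bin straight up out from between the two grey bins it interlocks with, leaving those where they are, and stand it on the middle of the black rubber mat. Put every orange bush on the bench into its plain pocket, and tip the blue cup slowly over its red-floored pocket until exactly three steel balls have dropped in, the rest staying in the cup. Stand the cup upright back on its cork pad, and do not disturb the tools around.

Things in the scene. Friction and masses are not known exactly. Their poses are not given: they have to be found in the camera images.
- bin: Yellow open kit bin, 170 (its x) x 88 (y) x 45 high, walls and floor 4 thick, about 350 g, origin under its centre. A 12 thick partition at x=0 makes two pockets, 75 (x) x 80 (y) x 41 deep. A black handle plate, 12 thick (x) x 40 wide (y), stands on the partition from z=45 to 95: pinch it along the bin's x, e.g. at z=80. T-shaped tongues on its long sides lock it to the grey bins.
- ball_pocket (a point): centre of the floor of the ball pocket (red floor), at x=+43.5, z=4 in the bin's frame
- bush_pocket (a point): centre of the floor of the bush pocket (plain yellow floor), at x=-43.5, z=4 in the bin's frame
- neighbour_left: Grey parts bin, 150 (x) x 70 (y) x 46 high, 0.9 kg, loose on the bench at the yellow bin's +y side, centres 95 apart; origin under its centre. The tongue of the yellow bin (head 22 wide along x, z 2 to 42, sticking out 13) sits in its slot, open at the top, with 2 to 3 mm play: the yellow bin comes out only straight up, by more than 46. Stays where it is.
- neighbour_right: The like grey parts bin on the yellow bin's -y side, locked to it in the same way. Stays where it is.
- mat: black rubber mat fixed on the bench, 260 (x) x 170 (y) x 3 thick, origin under its centre, yaw varies
- cup: Blue narrow pouring cup, 166 (its x) x 34 (y) x 93 high with handle, about 300 g empty, flat foot, origin under its centre. Steel balls sit single file in six cross grooves, 25 apart, in a trough 26 wide that is open at the lip (+x end) and closed at the rear. The grooves grow steeper to the rear. Side walls 44 high.
- cup_handle (a point): Point on the cup's black handle plate, at x=0, z=72 in the cup's frame. The plate, 14 thick (x) x 34 wide (y), bridges the trough from z=43 to 93: pinch it along the cup's x, fingertips above z=46.
- cup_lip (a point): Middle of the pouring lip, at x=+76, z=10 in the cup's frame. Tilted slowly lip down (about the cup's y), the cup lets the balls over the lip one at a time, front ball first, about 6 degrees apart; the first falls at 15 to 22 degrees, the third at some 26 to 34. A ball takes up to 1 s to roll out. Tilted back, no more fall.
- pad: cork pad fixed on the bench, 240 (x) x 90 (y) x 6 thick, origin under its centre; the cup starts on it, lengthwise, the two x axes within 0.1 rad
- ball1: steel ball, 22 diameter, 44 g (0.43 N), origin at its centre; starts in the cup
- ball2: steel ball, 22 diameter, 44 g (0.43 N), origin at its centre; starts in the cup
- ball3: steel ball, 22 diameter, 44 g (0.43 N), origin at its centre; starts in the cup
- ball4: steel ball, 22 diameter, 44 g (0.43 N), origin at its centre; starts in the cup
- ball5: steel ball, 22 diameter, 44 g (0.43 N), origin at its centre; starts in the cup; may be absent
- ball6: steel ball, 22 diameter, 44 g (0.43 N), origin at its centre; starts in the cup; may be absent
- bush1: orange suspension bush with a steel core: upright cylinder 28 diameter x 40 high, 60 g, origin at its centre, standing on the bench; may be absent
- bush2: orange suspension bush with a steel core: upright cylinder 28 diameter x 40 high, 60 g, origin at its centre, standing on the bench; may be absent
- bush3: orange suspension bush with a steel core: upright cylinder 28 diameter x 40 high, 60 g, origin at its centre, standing on the bench; may be absent
- wrench: steel wrench lying at the far side, not to be disturbed
- screwdriver: screwdriver lying on the bench, not to be disturbed
- spray_can: red spray can, 58 diameter x 160 high, not to be disturbed
- socket: dark steel socket, 32 diameter x 36 high, standing, not to be disturbed

How it is judged (in metres and radians):
On the way, in this order (a step that is already met when the one before it is completed fails the run):
1. the yellow bin has been lifted straight up clear of its neighbours (z of bin in the frame of neighbour_left above 0.044 m and x of bin in the frame of neighbour_left between -0.02 and 0.02 m and y of bin in the frame of neighbour_left between -0.115 and -0.075 m and angle between bin's own z axis and vertical below 0.2 rad), for 0.02 s.
2. the yellow bin stands on the middle of the mat, let go (horizontal distance between bin and mat below 0.04 m and height (world z) of bin below 0.01 m and angle between bin's own z axis and vertical below 0.08 rad and contact force between the fingers and bin below 0.1 N), for 0.2 s.
3. the cup is tilted over the bin (angle between cup's own z axis and vertical above 0.25 rad and horizontal distance between cup_lip and ball_pocket below 0.07 m), for 0.1 s.
At the end, for the whole second after the job is handed in: Bin upright on the mat (centres within 40 mm); exactly three balls in its red-floored pocket, the others in the cup; every bush in the plain pocket (centre under 65 mm above the bin's underside); cup upright on the cork pad (centres within 35 mm); all at rest (horizontal distance between bin and mat below 0.04 m and height (world z) of bin below 0.01 m and angle between each of bin, cup's own z axis and vertical below 0.08 rad and (((x of ball1 in the frame of cup between -0.085 and 0.08 m and y of ball1 in the frame of cup between -0.016 and 0.016 m and z of ball1 in the frame of cup between 0 and 0.07 m) and (x of ball2 in the frame of bin between 0.006 and 0.085 m and y of ball2 in the frame of bin between -0.044 and 0.044 m and z of ball2 in the frame of bin between 0 and 0.05 m) and (x of ball3 in the frame of bin between 0.006 and 0.085 m and y of ball3 in the frame of bin between -0.044 and 0.044 m and z of ball3 in the frame of bin between 0 and 0.05 m) and (x of ball4 in the frame of bin between 0.006 and 0.085 m and y of ball4 in the frame of bin between -0.044 and 0.044 m and z of ball4 in the frame of bin between 0 and 0.05 m)) or ((x of ball1 in the frame of bin between 0.006 and 0.085 m and y of ball1 in the frame of bin between -0.044 and 0.044 m and z of ball1 in the frame of bin between 0 and 0.05 m) and (x of ball2 in the frame of cup between -0.085 and 0.08 m and y of ball2 in the frame of cup between -0.016 and 0.016 m and z of ball2 in the frame of cup between 0 and 0.07 m) and (x of ball3 in the frame of bin between 0.006 and 0.085 m and y of ball3 in the frame of bin between -0.044 and 0.044 m and z of ball3 in the frame of bin between 0 and 0.05 m) and (x of ball4 in the frame of bin between 0.006 and 0.085 m and y of ball4 in the frame of bin between -0.044 and 0.044 m and z of ball4 in the frame of bin between 0 and 0.05 m)) or ((x of ball1 in the frame of bin between 0.006 and 0.085 m and y of ball1 in the frame of bin between -0.044 and 0.044 m and z of ball1 in the frame of bin between 0 and 0.05 m) and (x of ball2 in the frame of bin between 0.006 and 0.085 m and y of ball2 in the frame of bin between -0.044 and 0.044 m and z of ball2 in the frame of bin between 0 and 0.05 m) and (x of ball3 in the frame of cup between -0.085 and 0.08 m and y of ball3 in the frame of cup between -0.016 and 0.016 m and z of ball3 in the frame of cup between 0 and 0.07 m) and (x of ball4 in the frame of bin between 0.006 and 0.085 m and y of ball4 in the frame of bin between -0.044 and 0.044 m and z of ball4 in the frame of bin between 0 and 0.05 m)) or ((x of ball1 in the frame of bin between 0.006 and 0.085 m and y of ball1 in the frame of bin between -0.044 and 0.044 m and z of ball1 in the frame of bin between 0 and 0.05 m) and (x of ball2 in the frame of bin between 0.006 and 0.085 m and y of ball2 in the frame of bin between -0.044 and 0.044 m and z of ball2 in the frame of bin between 0 and 0.05 m) and (x of ball3 in the frame of bin between 0.006 and 0.085 m and y of ball3 in the frame of bin between -0.044 and 0.044 m and z of ball3 in the frame of bin between 0 and 0.05 m) and (x of ball4 in the frame of cup between -0.085 and 0.08 m and y of ball4 in the frame of cup between -0.016 and 0.016 m and z of ball4 in the frame of cup between 0 and 0.07 m))) and x of ball5 in the frame of cup between -0.085 and 0.08 m and y of ball5 in the frame of cup between -0.016 and 0.016 m and z of ball5 in the frame of cup between 0 and 0.07 m and x of ball6 in the frame of cup between -0.085 and 0.08 m and y of ball6 in the frame of cup between -0.016 and 0.016 m and z of ball6 in the frame of cup between 0 and 0.07 m and x of bush1 in the frame of bin between -0.085 and -0.006 m and y of bush1 in the frame of bin between -0.044 and 0.044 m and z of bush1 in the frame of bin between 0 and 0.065 m and x of bush2 in the frame of bin between -0.085 and -0.006 m and y of bush2 in the frame of bin between -0.044 and 0.044 m and z of bush2 in the frame of bin between 0 and 0.065 m and x of bush3 in the frame of bin between -0.085 and -0.006 m and y of bush3 in the frame of bin between -0.044 and 0.044 m and z of bush3 in the frame of bin between 0 and 0.065 m and horizontal distance between cup and pad below 0.035 m and height (world z) of cup below 0.012 m and linear speed of each of bin, cup, bush1, bush2, bush3 below 0.02 m/s); the robot touches nothing.
It fails at once if a grey neighbour bin is dragged more than 20 mm or lifted off the bench (distance of any of neighbour_left, neighbour_right from where it was at the start of the episode above 0.02 m).
It fails at once if a tool or can standing around is moved more than 30 mm (distance of any of wrench, screwdriver, spray_can, socket from where it was at the start of the episode above 0.03 m).
Of bush1, bush2, bush3 only 2 to 3 are there at a start; the rules pass over those that are not, and their reading is None.
Of ball5, ball6 only 1 to 2 are there at a start; the rules pass over those that are not, and their reading is None.
At some moment in a run one of bush1, bush2, bush3 may be knocked a few centimetres aside while the robot is not near it.
It also fails if it takes over 210 s, if anything falls off the work surface, if the arm or the gripper's body presses on something with over 40 N, if the wrist force passes 120 N, or if a joint passes its speed limit or range.

## Working session

There is one attempt and no reset: what is moved stays moved. The work goes in short steps, Python scripts to look and compute and a tool call to move; the robot and the scene stay as the last step left them, time stands still between calls to the robot, and variables do not carry over. Pictures are saved under pics/ and viewed, at most 14 in all, crops included, and the job is handed in when it is done.

Besides the shell and the picture viewer there is one more tool, called after "Request:" as a command line: name --pt "numbers of a row" for each row, then --argument value for the rest. step_arm: Moves the arm, as the interface text tells. Shifts and turns lie within -1 to 1; 1 stands for 20 cm of shift or 180 degrees of turn. Its arguments: {"type":"object","properties":{"increments":{"type":"array","items":{"type":"array","items":{"type":"number"}}}},"required":["increments"]}

```bash
ls; mkdir -p pics; cat > h.py <<'E'
import numpy as np, cv2
from cell import manip as m
def ray(cam,px):
    c=m.camera_model(cam);R=np.array(c['R']);t=np.array(c['t'])
    d=np.array([(px[0]-c['cx'])/c['fx'],(px[1]-c['cy'])/c['fy']]);u=d.copy()
    for _ in range(20): u=d/(1+c['k1']*(u@u))
    return -R.T@t, R.T@np.array([u[0],u[1],1])
def at(cam,px,z):
    o,d=ray(cam,px); return o+d*(z-o[2])/d[2]
def proj(cam,X):
    c=m.camera_model(cam);p=np.array(c['R'])@np.asarray(X,float)+np.array(c['t']);u=p[:2]/p[2];u=u*(1+c['k1']*(u@u))
    return np.array([u[0]*c['fx']+c['cx'],u[1]*c['fy']+c['cy']])
def tri(pa,pb):
    o1,d1=ray('top',pa);o2,d2=ray('side',pb)
    s=np.linalg.lstsq(np.c_[d1,-d2],o2-o1,rcond=None)[0]
    a=o1+d1*s[0];b=o2+d2*s[1];return (a+b)/2,np.linalg.norm(a-b)
E
python3 - <<'E'
from h import *
np.set_printoptions(precision=1,suppress=True)
for c in('top','side'):
    im=m.read_camera(c);cv2.imwrite(f'pics/{c}0.png',im)
    print(c,-np.array(m.camera_model(c)['R']).T@np.array(m.camera_model(c)['t']))
Z=dict(bin=0,ball_pocket=4,bush_pocket=4,neighbour_left=0,neighbour_right=0,mat=0,cup=6,cup_handle=78,cup_lip=16,pad=0,bush1=20,socket=18,spray_can=80,screwdriver=10,wrench=5,ball1=25)
for n,z in Z.items():
    for c in('top','side'):
        for r in m.mark_of(c,n)[:4]: print(n,c,round(r['p'],2),np.array(r['centre']),at(c,r['centre'],z))
print(m.get_state())
E
```

```text
pics
top [ 494.4  -39.6 1164.8]
side [397.2 829.2 978.8]
bin side 0.93 [280.5 175.2] [ 623.6 -224.6    0. ]
ball_pocket top 0.96 [369.2 173.3] [ 667.7 -251.2    4. ]
ball_pocket side 0.77 [267.1 169.9] [ 670.2 -237.2    4. ]
bush_pocket top 0.97 [366.3 208.1] [ 582.4 -243.8    4. ]
bush_pocket top 0.66 [364.5 193. ] [ 619.2 -239.5    4. ]
bush_pocket top 0.63 [106.3 202.1] [590.5 390.1   4. ]
bush_pocket top 0.48 [143.3 212.6] [565.8 298.4   4. ]
bush_pocket side 0.67 [294.4 173.1] [ 580.9 -238.3    4. ]
neighbour_left top 0.56 [328.6 186.1] [ 635.7 -152.4    0. ]
neighbour_left side 0.59 [275.4 192. ] [ 623.9 -146.3    0. ]
neighbour_left side 0.42 [281.9 172.3] [ 621.9 -239.     0. ]
neighbour_right top 0.78 [406.8 193.8] [ 618.8 -343.8    0. ]
neighbour_right top 0.51 [135.  212.6] [565.8 319.9   0. ]
neighbour_right top 0.29 [163.6 218.9] [551.2 249.3   0. ]
neighbour_right side 0.86 [292.2 153.3] [ 606.6 -339.1    0. ]
mat top 0.77 [229.4 217.1] [557.3  88.7   0. ]
mat side 0.58 [283.1 255.7] [552.7  91.1  -0. ]
mat side 0.15 [255.2 313.2] [585.4 276.2   0. ]
cup top 0.71 [132.5
[... 1861 characters left out ...]
 0.55 [158.3 215.9] [557. 256.  25.]
ball1 top 0.53 [136.7 212.8] [563.9 308.1  25. ]
ball1 side 0.6 [266.3 303.4] [560.5 259.3  25. ]
ball1 side 0.56 [242.  346.5] [589.7 378.   25. ]
ball1 side 0.48 [251.8 331.2] [577.2 337.3  25. ]
ball1 side 0.43 [262.9 314.8] [561.6 291.   25. ]
{'time_s': 1.7, 'q': array([64.3, 19.1,  2.3, 84. , -0.8, 77. , -3.4]), 'qvel': array([ 0.1, -0. , -0.1,  0.1,  0. , -0. ,  0.1]), 'joint_torque': array([  0. , -65.8,   1.4, -40.6,   0. ,   0. ,  -0. ]), 'ee_pos': array([ 222.1, -610.8,  193.9]), 'ee_rot': array([-180.,    0.,   20.]), 'force': array([-0.3, -0.1, -1.9]), 'ft_torque': array([-0. , -0. ,  0.1]), 'grip_force': 0.0, 'grip_width': 85.73095594747618}
```

View pics/top0.png

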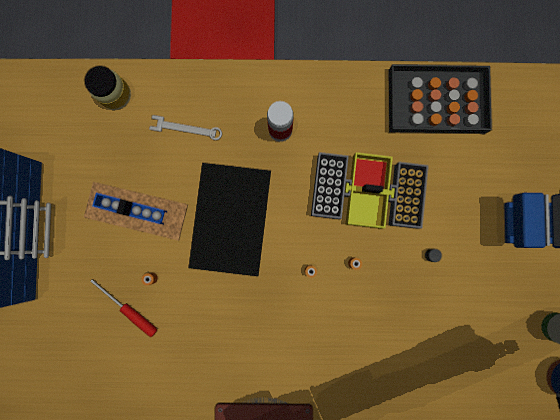

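View pics/side0.png

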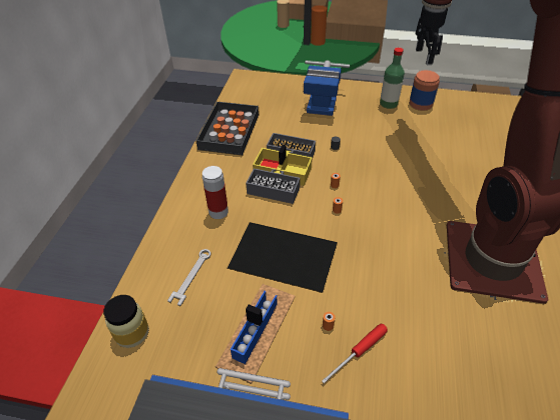

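The pictures show three bushes in the top view at (149,279), (311,271) and (355,263). The bin is at (370,190), the mat at (230,219) and the cup at (130,210), which matches the network marks. I'll refine the mat, bin and cup poses next.

```bash
cat > fit.py <<'E'
from h import *
np.set_printoptions(precision=1,suppress=True)
im=m.read_camera('top')
def g(mask,z):
    n,l,s,_=cv2.connectedComponentsWithStats(mask.astype(np.uint8)); k=1+np.argmax(s[1:,4])
    ys,xs=np.where(l==k); P=np.array([at('top',p,z)[:2] for p in zip(xs,ys)],np.float32)
    return P.mean(0),cv2.minAreaRect(P)
mm=m.masks_of('top','mat')[0]['pixels']; print('mat',g(mm,3))
p=m.masks_of('top','pad')[0]['pixels']; print('pad',g(p,6))
hsv=cv2.cvtColor(im,cv2.COLOR_BGR2HSV)
def drawm(im2,T,yaw,boxes,o,s):
    c,sn=np.cos(yaw),np.sin(yaw)
    for x0,x1,y0,y1,z in boxes:
        q=[proj('top',[T[0]+c*x-sn*y,T[1]+sn*x+c*y,z+T[2]]) for x,y in((x0,y0),(x1,y0),(x1,y1),(x0,y1))]
        cv2.polylines(im2,[((np.array(q)-o+.5)*s).astype(int)],True,(255,0,255),1)
BIN=[(-85,85,-44,44,45),(-6,6,-20,20,95),(-85,85,-44,44,0)]
CUP=[(-83,83,-17,17,44),(-7,7,-17,17,93)]
def crop(im,T,yaw,B,s=8,r=45,cam='top'):
    o=proj(cam,[T[0],T[1],40]).astype(int)-r
    i=cv2.resize(im[o[1]:o[1]+2*r,o[0]:o[0]+2*r],None,fx=s,fy=s,interpolation=cv2.INTER_CUBIC)
    drawm(i,T,yaw,B,o,s); return i
E
python3 - <<'E'
from fit import *
yb=(hsv[...,0]>24)&(hsv[...,0]<36)&(hsv[...,1]>180)&(hsv[...,2]>90); yb[:,:300]=0;yb[:,430:]=0
print('bin rim',g(yb,45))
bl=(hsv[...,0]>105)&(hsv[...,0]<125)&(hsv[...,1]>150);bl[:,:75]=0;bl[:,200:]=0
print('cup',g(bl,50))
a=crop(im,(625,-245,0),np.radians(-5),BIN,s=4); b=crop(im,(570,320,6),np.radians(-101),CUP,s=4)
cv2.imwrite('pics/f1.png',cv2.hconcat([a,b]))
E
```

```text
Traceback (most recent call last):
  File "fit.py", line 8, in <module>
    mm=m.masks_of('top','mat')[0]['pixels']; print('mat',g(mm,3))
                                                         ~^^^^^^
  File "fit.py", line 6, in g
    ys,xs=np.where(l==k); P=np.array([at('top',p,z)[:2] for p in zip(xs,ys)],np.float32)
                                      ~~^^^^^^^^^^^
  File "h.py", line 9, in at
    o,d=ray(cam,px); return o+d*(z-o[2])/d[2]
        ~~~^^^^^^^^
  File "h.py", line 4, in ray
    c=m.camera_model(cam);R=np.array(c['R']);t=np.array(c['t'])
ValueError: time passes only in moves, steps and waits
```

```bash
sed -i 's/m.camera_model(cam)/CM(cam)/; 2a import functools\n@functools.lru_cache\ndef CM(c): return m.camera_model(c)' h.py
python3 - <<'E'
from fit import *
yb=(hsv[...,0]>24)&(hsv[...,0]<36)&(hsv[...,1]>180)&(hsv[...,2]>90); yb[:,:300]=0;yb[:,430:]=0
print('bin rim',g(yb,45))
bl=(hsv[...,0]>105)&(hsv[...,0]<125)&(hsv[...,1]>150);bl[:,:75]=0;bl[:,200:]=0
print('cup',g(bl,50))
a=crop(im,(625,-245,0),np.radians(-5),BIN,s=4); b=crop(im,(570,320,6),np.radians(-101),CUP,s=4)
cv2.imwrite('pics/f1.png',cv2.hconcat([a,b]))
E
```

```text
mat (array([ 626.4, -250.7], dtype=float32), ((627.734375, -251.68402099609375), (120.57775115966797, 179.19068908691406), 84.56439208984375))
pad (array([568.4, 309.3], dtype=float32), ((571.504150390625, 317.641845703125), (240.4088897705078, 90.66984558105469), 77.0082015991211))
bin rim (array([ 625.2, -221.6], dtype=float32), ((625.3055419921875, -221.90435791015625), (4.706247329711914, 7.151443004608154), 89.88259887695312))
cup (array([561.9, 277.4], dtype=float32), ((562.5361328125, 276.7164001464844), (86.06571197509766, 32.25162124633789), 76.65569305419922))
```

View pics/f1.png

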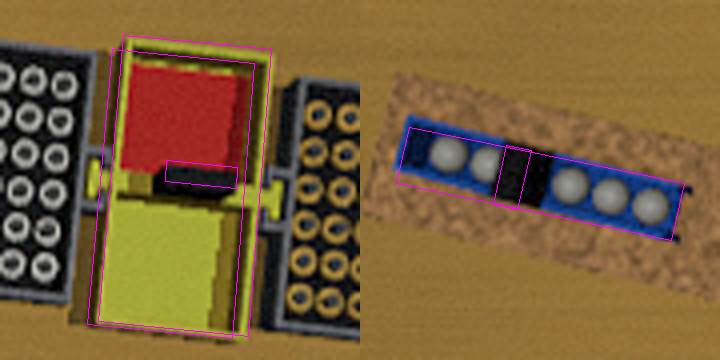

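The bin overlay fits to about 2 mm: (625,-245), yaw about -5.4°. The cup lies at about (573,321), yaw -103.3°. Now I'm moving over the bin handle.

Request:
step_arm --pt "1 0.9 0 0 0 0.359 1" --pt "1 0.9 0 0 0 0.359 1" --pt "1 0.9 0 0 0 0.359 1" --pt "1 0.9 0 0 0 0.359 1" --pt "1 0.9 0 0 0 0.359 1" --pt "1 0.9 0 0 0 0.359 1" --pt "1 0.9 0 0 0 0.359 1" --pt "1 0.9 0 0 0 0.359 1" --pt "1 0.9 0 0 0 0.359 1" --pt "1 0.9 0 0 0 0.359 1"

```text
time_s: 2.78
ee_pos: [422.5, -430.5, 194.0]
ee_rot: [180.0, 0.0, 85.0]
force: [0.2, -0.6, -0.7]
grip_width: 85.6
grip_force: 0.0
```

Request:
step_arm --pt "1 0.93 -0.1 0 0 0 1" --pt "1 0.93 -0.1 0 0 0 1" --pt "1 0.93 -0.1 0 0 0 1" --pt "1 0.93 -0.1 0 0 0 1" --pt "1 0.93 -0.1 0 0 0 1" --pt "1 0.93 -0.1 0 0 0 1" --pt "1 0.93 -0.1 0 0 0 1" --pt "1 0.93 -0.1 0 0 0 1" --pt "1 0.93 -0.1 0 0 0 1" --pt "1 0.93 -0.1 0 0 0 1"

```text
time_s: 3.62
ee_pos: [621.5, -246.1, 173.7]
ee_rot: [-180.0, 0.0, 84.4]
force: [0.4, -1.0, 0.5]
grip_width: 85.4
grip_force: 0.0
```

```bash
python3 - <<'E'
from fit import *
bk=(im.max(2)<40); bk[:,:185]=0;bk[:,280:]=0;bk[:155]=0;bk[285:]=0
print('mat',g(bk,3))
print(m.get_state()['ee_pos'],m.get_state()['ee_rot'])
for c in('top','side'):
  for r in m.mark_of(c,'bush1'): print(r['p'],at(c,r['centre'],20))
a=im[100:300,280:440];s=m.read_camera('side')
cv2.imwrite('pics/a1.png',cv2.hconcat([cv2.resize(im[120:280,290:450],(480,480)),cv2.resize(s[80:240,220:320],(300,480))]))
E
```

```text
mat (array([553.4,  88.1], dtype=float32), ((554.40234375, 87.92443084716797), (170.8833770751953, 260.6610107421875), 83.85005187988281))
pad (array([568.4, 310.6], dtype=float32), ((571.6055908203125, 318.17266845703125), (241.93341064453125, 92.8341293334961), 77.56189727783203))
mat (array([552.4,  87.8], dtype=float32), ((553.1432495117188, 87.74029541015625), (169.07452392578125, 257.5514221191406), 83.8675765991211))
[ 621.2 -246.8  174.2] [-180.     0.1   84.4]
0.63 [ 437. -106.   20.]
0.57 [413.4 277.1  20. ]
0.5 [ 454.5 -208.4   20. ]
0.7 [ 447.9 -196.2   20. ]
0.7 [405.8 278.3  20. ]
0.47 [ 434.4 -106.1   20. ]
0.19 [ 602.3 -321.    20. ]
```

View pics/a1.png

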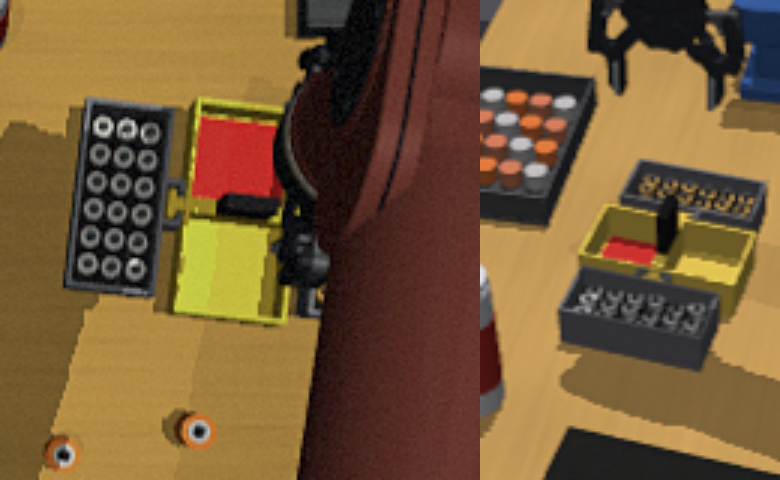

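Request:
step_arm --pt "0.015 0 -0.15 0 0 0 1" --pt "0.015 0 -0.3 0 0 0 1" --pt "0.015 0 -0.45 0 0 0 0.7" --pt "0.015 0 -0.54 0 0 0 0.5" --pt "0.015 0 -0.565 0 0 0 0.4" --pt "0.015 0 -0.565 0 0 0 0.4" --pt "0.015 0 -0.565 0 0 0 0.4" --pt "0.015 0 -0.565 0 0 0 0.4"

```text
time_s: 4.58
ee_pos: [626.3, -245.3, 63.0]
ee_rot: [179.8, 0.0, 84.6]
force: [0.8, -0.4, 0.8]
grip_width: 34.1
grip_force: 0.0
```

```bash
python3 - <<'E'
from h import *
s=m.read_camera('side');t=m.read_camera('top')
cv2.imwrite('pics/a2.png',cv2.hconcat([cv2.resize(t[120:280,290:450],(400,400),interpolation=2),cv2.resize(s[110:210,230:330],(400,400),interpolation=2)]))
E
```

```text
(no output)
```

View pics/a2.png

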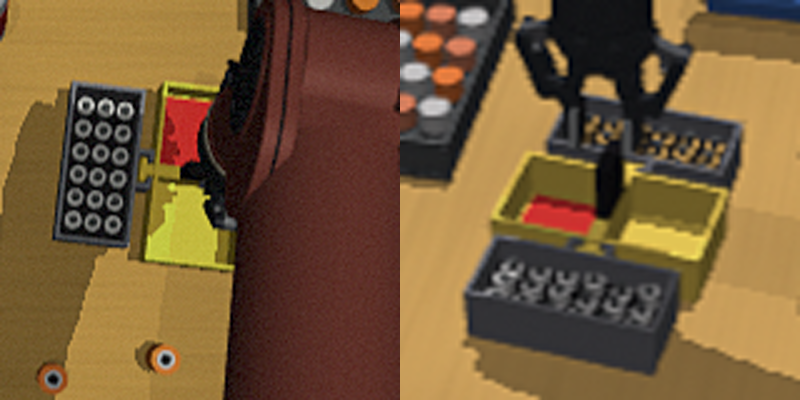

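```bash
python3 - <<'E'
from h import *
np.set_printoptions(precision=1,suppress=True)
for X in([626,-245,63],[626,-245,95],[626,-225,95],[626,-225,45],[626,-265,95],[626,-245,45]): print(X,proj('side',X),proj('top',X))
print(m.get_state()['ee_pos'])
for n in('bin','ball_pocket','bush_pocket','neighbour_left'):
  for c in('top','side'):
    r=m.mark_of(c,n); print(n,c,[(x['p'],np.array(x['centre'])) for x in r[:2]])
E
```

```text
[626, -245, 63] [280.8 155.9] [371.2 187.4]
[626, -245, 95] [280.6 147.8] [373.9 185.8]
[626, -225, 95] [279.3 151.9] [365.  185.7]
[626, -225, 45] [279.6 164.4] [361.3 188.2]
[626, -265, 95] [281.9 143.8] [382.8 185.8]
[626, -245, 45] [280.8 160.3] [369.8 188.3]
[ 626.2 -245.2   62.8]
bin top [(0.57, array([365.1, 192.1]))]
bin side [(0.96, array([281.6, 171.5])), (0.5, array([274.1, 189.1]))]
ball_pocket top [(0.6, array([366.1, 175.6]))]
ball_pocket side [(0.85, array([270.2, 165.1])), (0.52, array([330.9, 183.5]))]
bush_pocket top [(0.8, array([365.7, 208.7]))]
bush_pocket side [(0.93, array([293.6, 171.5])), (0.48, array([252.8, 330.6]))]
neighbour_left top [(0.65, array([329.8, 182.6]))]
neighbour_left side [(0.77, array([274.5, 190.4]))]
```

```bash
python3 - <<'E'
from h import *
s=m.read_camera('side')
i=cv2.resize(s[120:180,250:310],(600,600),interpolation=2)
i=cv2.convertScaleAbs(i,alpha=2,beta=30)
for X in([626,-245,63],[601,-245,68],[651,-245,68],[626,-225,95],[626,-265,95]):
    p=((proj('side',X)-[250,120]+.5)*10).astype(int);cv2.circle(i,tuple(map(int,p)),5,(255,0,255),1)
cv2.imwrite('pics/a3.png',i)
E
```

```text
(no output)
```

View pics/a3.png

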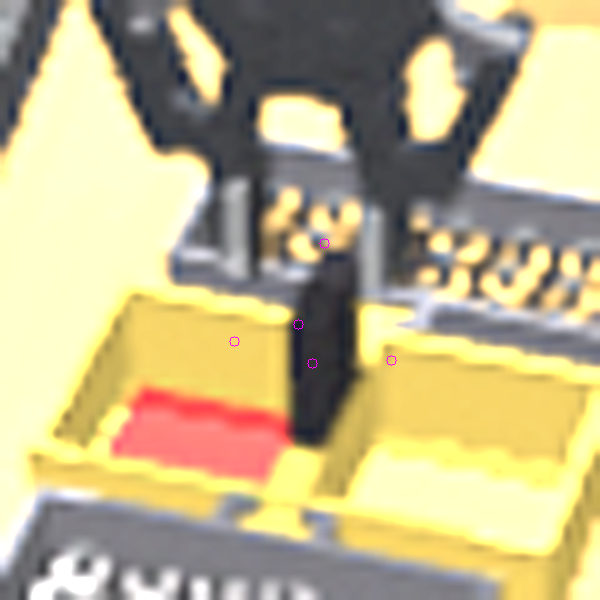

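```bash
python3 - <<'E'
from h import *
np.set_printoptions(precision=1,suppress=True)
for X in([664,-247,187],[578,-247,187],[621,-247,174],[208,-611,207],[222,-611,194],[236,-611,207],[626,-245,75],[626,-270,75],[626,-270,68]): print(X,proj('side',X),proj('top',X))
s=cv2.imread('pics/side0.png');t=cv2.imread('pics/a2.png')
s2=m.read_camera('top')
i=cv2.hconcat([cv2.resize(s[20:80,400:460],(400,400),interpolation=2),cv2.convertScaleAbs(cv2.resize(s2[160:220,340:400],(400,400),interpolation=2),alpha=2,beta=20)])
for X in([626,-245,63],[626-21,-247,68],[626+21,-243,68]):
    p=((proj('top',X)-[340,160]+.5)*400/60).astype(int);cv2.circle(i,(int(p[0])+400,int(p[1])),4,(255,0,255),1)
cv2.imwrite('pics/a4.png',i)
E
```

```text
[664, -247, 187] [267.7 121.4] [383.3 162.1]
[578, -247, 187] [296.4 124.6] [383.5 203.7]
[621, -247, 174] [282.1 126.6] [382.1 183.6]
[208, -611, 207] [425.2  67.5] [569.7 391.5]
[222, -611, 194] [420.1  70.7] [565.7 382.4]
[236, -611, 207] [416.6  66.7] [569.4 377.1]
[626, -245, 75] [280.7 152.9] [372.2 186.8]
[626, -270, 75] [282.3 147.9] [383.1 186.9]
[626, -270, 68] [282.3 149.6] [382.5 187.3]
```

View pics/a4.png

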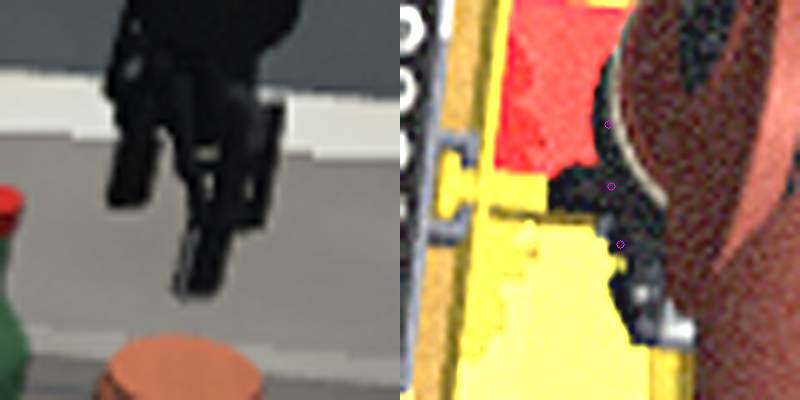

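The side view shows the fingertips near the handle's top, higher than the reported TCP suggests, and the handle about 4 mm to -x. With the fingers straddling the partition it's safe to go lower either way, so I'll do that and then close.

Request:
step_arm --pt "-0.015 0 -0.05 0 0 0 0.4" --pt "-0.015 0 -0.1 0 0 0 0.4" --pt "-0.015 0 -0.1 0 0 0 0.4" --pt "-0.015 0 -0.1 0 0 0 0.4"

```text
time_s: 5.52
ee_pos: [621.1, -244.6, 39.4]
ee_rot: [-179.9, -0.0, 84.6]
force: [-0.6, -0.9, 0.5]
grip_width: 34.3
grip_force: 0.0
```

Request:
step_arm --pt "0 0 0 0 0 0 0.1" --pt "0 0 0 0 0 0 0.1" --pt "0 0 0 0 0 0 0.0" --pt "0 0 0 0 0 0 0" --pt "0 0 0 0 0 0 0" --pt "0 0 0 0 0 0 0" --pt "0 0 0 0 0 0 0" --pt "0 0 0 0 0 0 0"

```text
time_s: 6.18
ee_pos: [622.4, -244.9, 41.3]
ee_rot: [180.0, 0.0, 84.6]
force: [-0.0, 0.5, 3.5]
grip_width: 10.4
grip_force: 60.7
```

```bash
python3 - <<'E'
from h import *
s=m.read_camera('side')
i=cv2.resize(s[120:180,250:310],(600,600),interpolation=2)
i=cv2.convertScaleAbs(i,alpha=2,beta=30)
cv2.imwrite('pics/a5.png',i)
E
```

```text
(no output)
```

View pics/a5.png

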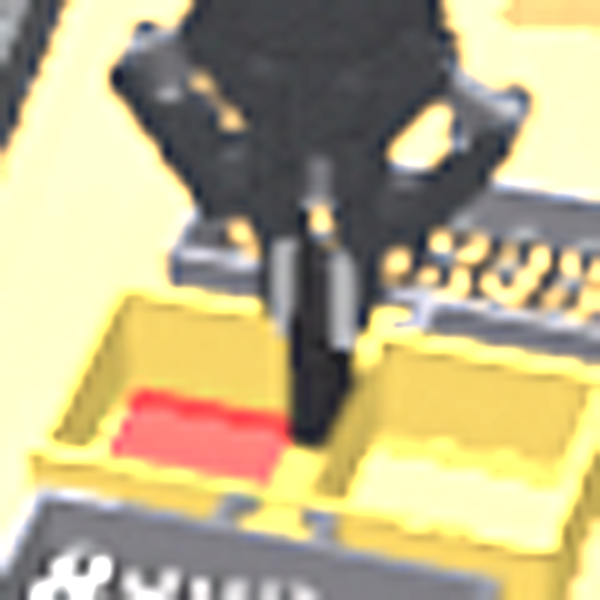

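Gripped (60 N, 10 mm). Lifting straight up.

Request:
step_arm --pt "0 0 0.03 0 0 0 0" --pt "0 0 0.08 0 0 0 0" --pt "0 0 0.14 0 0 0 0" --pt "0 0 0.2 0 0 0 0" --pt "0 0 0.26 0 0 0 0" --pt "0 0 0.32 0 0 0 0" --pt "0 0 0.38 0 0 0 0" --pt "0 0 0.44 0 0 0 0" --pt "0 0 0.48 0 0 0 0" --pt "0 0 0.5 0 0 0 0" --pt "0 0 0.5 0 0 0 0" --pt "0 0 0.5 0 0 0 0"

```text
time_s: 7.23
ee_pos: [622.0, -244.8, 140.6]
ee_rot: [-180.0, -0.0, 84.6]
force: [0.4, -0.3, -2.8]
grip_width: 10.5
grip_force: 60.0
```

```bash
python3 - <<'E'
from h import *
s=m.read_camera('side');t=m.read_camera('top')
cv2.imwrite('pics/a6.png',cv2.hconcat([cv2.resize(t[120:280,290:450],(400,400),interpolation=2),cv2.resize(s[100:200,230:330],(400,400),interpolation=2)]))
E
```

```text
(no output)
```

View pics/a6.png

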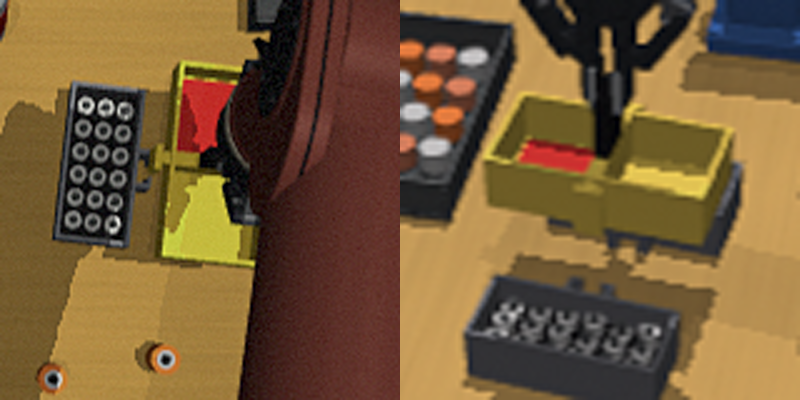

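Request:
step_arm --pt "-0.02 0.04 0 0 0 0 0" --pt "-0.05 0.12 0 0 0 0 0" --pt "-0.09 0.24 0 0 0 0 0" --pt "-0.13 0.36 0 0 0 0 0" --pt "-0.17 0.48 0 0 0 0 0" --pt "-0.21 0.6 0 0 0 0 0" --pt "-0.25 0.72 0 0 0 0 0" --pt "-0.28 0.82 0 0 0 0 0" --pt "-0.3 0.9 0 0 0 0 0" --pt "-0.32 0.96 0 0 0 0 0" --pt "-0.34 1 0 0 0 0 0"

```text
time_s: 8.25
ee_pos: [553.4, -42.9, 140.7]
ee_rot: [-180.0, -0.0, 84.7]
force: [-0.3, 0.2, -2.7]
grip_width: 10.7
grip_force: 60.0
```

Request:
step_arm --pt "0 0.06 0 0 0 0 0" --pt "0 0.16 -0.02 0 0 0 0" --pt "0 0.27 -0.06 0 0 0 0" --pt "0 0.38 -0.12 0 0 0 0" --pt "0 0.49 -0.18 0 0 0 0" --pt "0 0.58 -0.24 0 0 0 0" --pt "0 0.64 -0.3 0 0 0 0" --pt "0 0.665 -0.36 0 0 0 0" --pt "0 0.665 -0.4 0 0 0 0" --pt "0 0.665 -0.42 0 0 0 0" --pt "0 0.665 -0.42 0 0 0 0"

```text
time_s: 9.17
ee_pos: [553.7, 86.5, 55.8]
ee_rot: [-179.9, 0.1, 84.5]
force: [-1.0, 0.4, -2.9]
grip_width: 10.1
grip_force: 60.0
```

Request:
step_arm --pt "0 0 -0.02 0 0 0 0" --pt "0 0 -0.04 0 0 0 0" --pt "0 0 -0.055 0 0 0 0" --pt "0 0 -0.062 0 0 0 0" --pt "0 0 -0.065 0 0 0 0" --pt "0 0 -0.065 0 0 0 0"

```text
time_s: 9.67
ee_pos: [554.3, 87.9, 44.3]
ee_rot: [180.0, 0.0, 84.6]
force: [-1.7, -1.1, 0.1]
grip_width: 10.7
grip_force: 60.4
```

Contact on the mat: the weight is off the wrist. I'll release with the fingers straddling the handle, then rise.

Request:
step_arm --pt "0 0 0 0 0 0 0.4" --pt "0 0 0 0 0 0 0.4" --pt "0 0 0 0 0 0 0.4" --pt "0 0 0 0 0 0 0.4" --pt "0 0 0 0 0 0 0.4" --pt "0 0 0.15 0 0 0 0.4" --pt "0 0 0.35 0 0 0 0.4" --pt "0 0 0.55 0 0 0 0.4" --pt "0 0 0.75 0 0 0 0.4" --pt "0 0 0.75 0 0 0 0.4"

```text
time_s: 10.5
ee_pos: [557.8, 89.5, 202.5]
ee_rot: [179.4, -0.1, 84.6]
force: [0.6, 0.2, 0.2]
grip_width: 34.4
grip_force: 0.0
```

Request:
step_arm --pt "-0.5 0.96 0 0 0 0 0.7" --pt "-0.5 0.96 0 0 0 0 0.7" --pt "-0.5 0.96 0 0 0 0 0.7" --pt "-0.5 0.96 0 0 0 0 0.7" --pt "-0.5 0.96 0 0 0 0 0.7" --pt "-0.5 0.96 0 0 0 0 0.7" --pt "-0.5 0.96 0 0 0 0 0.7"

```text
time_s: 11.08
ee_pos: [451.7, 284.2, 194.3]
ee_rot: [180.0, -0.1, 85.0]
force: [-0.3, -0.1, -0.3]
grip_width: 59.5
grip_force: 0.0
```

```bash
cat > look.py <<'E'
from h import *
np.set_printoptions(precision=1,suppress=True)
def marks(*L):
    for n,z in L:
        for c in('top','side'):
            for r in m.mark_of(c,n)[:4]:
                if r['p']>.3: print(n,c,round(r['p'],2),np.array(r['centre']),at(c,r['centre'],z))
t=m.read_camera('top');s=m.read_camera('side')
def orange():
    hs=cv2.cvtColor(t,cv2.COLOR_BGR2HSV); o=((hs[...,0]>5)&(hs[...,0]<15)&(hs[...,1]>190)&(hs[...,2]>110)).astype(np.uint8)
    o=cv2.morphologyEx(o,cv2.MORPH_CLOSE,np.ones((7,7)))
    n,l,st,ce=cv2.connectedComponentsWithStats(o)
    for k in range(1,n):
        if 20<st[k,4]<400 and ce[k][1]>100: print('orange',ce[k],st[k,4],at('top',ce[k],40))
st=m.get_state(); print(round(st['time_s'],2),st['ee_pos'],st['ee_rot'],st['grip_width'])
E
python3 - <<'E'
from look import *
marks(('bin',3),('ball_pocket',7),('bush_pocket',7),('bush1',20),('mat',0)); orange()
cv2.imwrite('pics/b1.png',cv2.hconcat([cv2.resize(t[130:330,90:390],(450,300)),cv2.resize(s[150:350,200:370],(350,412))[:300]]))
E
```

```text
11.18 [454.2 280.  193.9] [180.    0.   84.6] 59.95089834782455
bin top 0.89 [227.3 220.9] [547.8  93.3   3. ]
bin side 0.76 [281.9 257.1] [554.5  98.6   3. ]
ball_pocket top 0.82 [231.6 202.8] [591.7  83.3   7. ]
ball_pocket side 0.9 [265.6 250.2] [601.9  86.8   7. ]
bush_pocket top 0.68 [227.3 233.4] [517.5  92.3   7. ]
bush_pocket top 0.5 [404.7 196.9] [ 610.4 -336.8    7. ]
bush_pocket side 0.81 [299.4 257.8] [507.3  95.1   7. ]
bush_pocket side 0.42 [245.  336.7] [592.7 344.6   7. ]
bush1 top 0.59 [146.1 277.7] [409.8 282.3  20. ]
bush1 top 0.46 [354.6 262.2] [ 452.  -212.9   20. ]
bush1 top 0.42 [309.7 269.2] [ 434.4 -106.3   20. ]
bush1 side 0.67 [328.8 321.8] [406.1 277.3  20. ]
bush1 side 0.65 [214.5 214. ] [773.2  -5.1  20. ]
bush1 side 0.5 [335.1 205.8] [ 435.4 -102.2   20. ]
mat side 0.59 [282.5 254.4] [555.1  87.    0. ]
orange [454.  106.4] 82 [ 826.7 -449.5   40. ]
orange [435.7 118.4] 83 [ 796.7 -404.7   40. ]
orange [147.3 278.9] 100 [408.7 273.8  40. ]
```

View pics/b1.png

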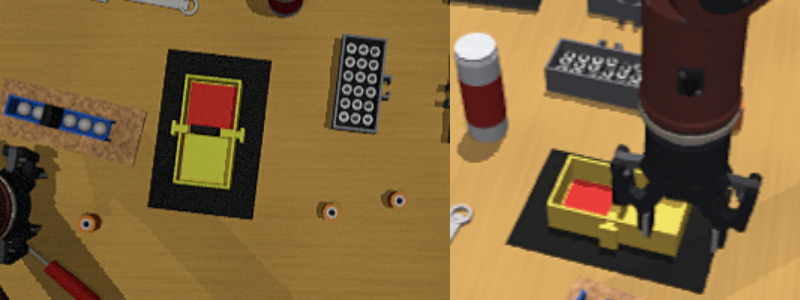

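```bash
python3 - <<'E'
from look import *
for dx in(-30,0,30):
  for z in (194,214,234): print(dx,z,proj('side',[454+dx,280,z]),proj('top',[454+dx,280,z]))
i=cv2.hconcat([cv2.resize(t[210:310,80:180],(400,400),interpolation=2),cv2.resize(s[200:300,260:360],(400,400),interpolation=2)])
cv2.imwrite('pics/b2.png',cv2.convertScaleAbs(i,alpha=2,beta=20))
E
```

```text
11.78 [454.2 280.1 193.9] [-180.    -0.    84.6] 59.77678430730743
-30 194 [325.3 278.8] [123.2 276.7]
-30 214 [325.9 273.1] [119.8 277.4]
-30 234 [326.5 267.3] [116.4 278.1]
0 194 [311.  276.5] [123.6 261.8]
0 214 [311.4 270.9] [120.3 262.2]
0 234 [311.7 265. ] [116.9 262.6]
30 194 [296.9 274.3] [124.1 246.9]
30 214 [297.  268.7] [120.8 247. ]
30 234 [297.1 262.8] [117.4 247.1]
```

View pics/b2.png

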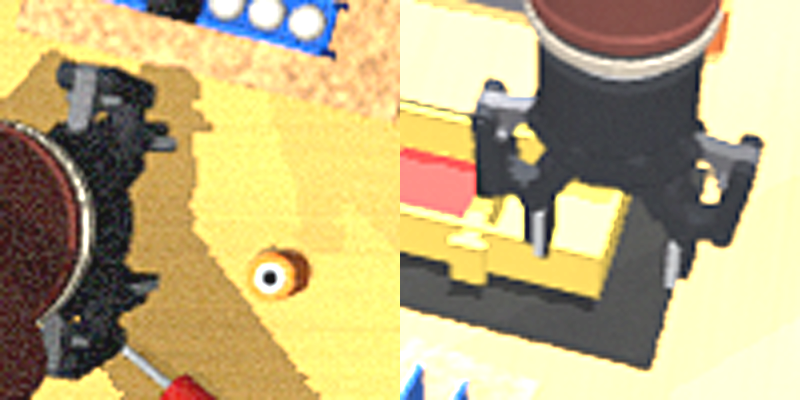

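```bash
python3 - <<'E'
from h import *
np.set_printoptions(precision=1,suppress=True)
for a,b in(((123,245.7),(295,263.7)),((119.3,280.7),(327.5,271))): print(tri(a,b))
E
```

```text
(array([488. , 273.5, 221.2]), np.float64(2.7259962269250586))
(array([419.7, 278.8, 220.7]), np.float64(3.173943001758617))
```

Measured against the pictures, the fingertips lie about 20 mm behind the reported TCP, so I'll keep picks low. Now the left bush at about (409,280), turning +90° so the fingers close along the bin's y.

Request:
step_arm --pt "-0.225 0.005 -0.3 0 0 0.5 0.6" --pt "-0.225 0.005 -0.3 0 0 0.5 0.6" --pt "-0.225 0.005 -0.3 0 0 0.5 0.6" --pt "-0.225 0.005 -0.3 0 0 0.5 0.6" --pt "-0.225 0.005 -0.3 0 0 0.5 0.6" --pt "-0.225 0.005 -0.3 0 0 0.5 0.6" --pt "-0.225 0.005 -0.4 0 0 0.5 0.6" --pt "-0.225 0.005 -0.5 0 0 0.5 0.6" --pt "-0.225 0.005 -0.6 0 0 0.5 0.6" --pt "-0.225 0.005 -0.6 0 0 0.5 0.6" --pt "-0.225 0.005 -0.6 0 0 0.5 0.6" --pt "-0.225 0.005 -0.6 0 0 0.5 0.6"

```text
time_s: 12.78
ee_pos: [408.9, 281.1, 73.6]
ee_rot: [-180.0, -0.0, 170.9]
force: [-0.7, 1.0, 0.1]
grip_width: 51.5
grip_force: 0.0
```

```bash
python3 - <<'E'
from look import *
i=cv2.hconcat([cv2.resize(t[230:320,100:190],(400,400),interpolation=2),cv2.resize(s[270:350,290:370],(400,400),interpolation=2)])
cv2.imwrite('pics/b3.png',cv2.convertScaleAbs(i,alpha=2,beta=20)); marks(('bush1',20))
E
```

```text
12.88 [409.1 281.2  73.8] [180.   -0.  170.7] 51.391590426660294
bush1 top 0.61 [353.1 261.8] [ 452.9 -209.3   20. ]
bush1 top 0.55 [149.  275.1] [416.1 275.5  20. ]
bush1 top 0.43 [309.2 268.1] [ 437.  -105.1   20. ]
bush1 side 0.65 [328.2 319.9] [408.1 272.6  20. ]
```

View pics/b3.png

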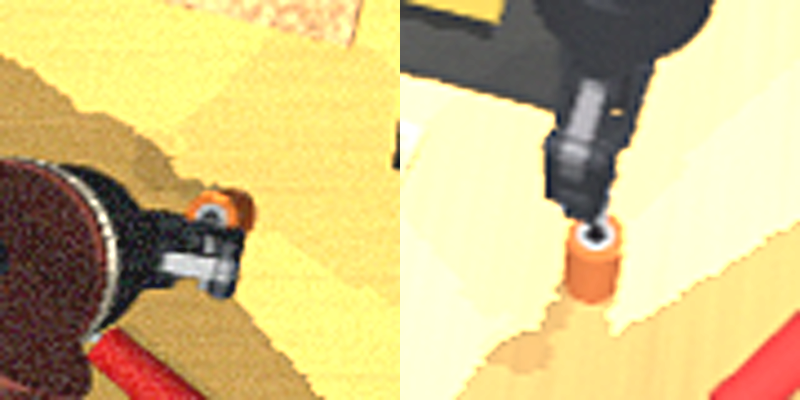

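Request:
step_arm --pt "0 0 -0.12 0 0 0 0.6" --pt "0 0 -0.24 0 0 0 0.6" --pt "0 0 -0.33 0 0 0 0.6" --pt "0 0 -0.355 0 0 0 0.6" --pt "0 0 -0.355 0 0 0 0.6" --pt "0 0 -0.355 0 0 0 0.2" --pt "0 0 -0.355 0 0 0 0.2" --pt "0 0 -0.355 0 0 0 0.1" --pt "0 0 -0.355 0 0 0 0.1" --pt "0 0 -0.355 0 0 0 0.1" --pt "0 0 -0.355 0 0 0 0.1"

```text
time_s: 13.9
ee_pos: [409.4, 281.2, 3.3]
ee_rot: [180.0, 0.0, 170.5]
force: [0.6, 0.1, -0.7]
grip_width: 9.0
grip_force: 0.0
```

```bash
python3 - <<'E'
from look import *
i=cv2.hconcat([cv2.resize(t[230:320,100:190],(400,400),interpolation=2),cv2.resize(s[270:350,290:370],(400,400),interpolation=2)])
cv2.imwrite('pics/b4.png',cv2.convertScaleAbs(i,alpha=2,beta=20)); marks(('bush1',20))
E
```

```text
14.0 [409.3 281.2   3.1] [180.    0.  170.5] 8.568045857208613
bush1 top 0.72 [354.4 262. ] [ 452.5 -212.4   20. ]
bush1 top 0.49 [147.9 277.3] [410.8 278.   20. ]
bush1 top 0.47 [311.3 270.5] [ 431.4 -110.1   20. ]
bush1 side 0.67 [330.8 321.4] [401.6 275.4  20. ]
```

View pics/b4.png

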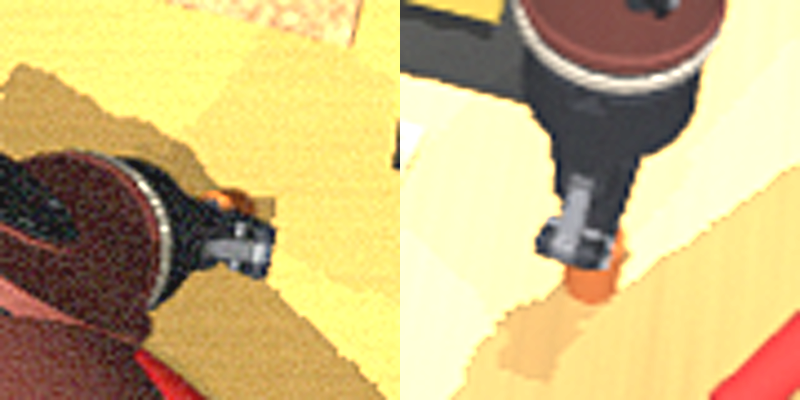

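```bash
python3 - <<'E'
from look import *
for y in(255,281,307):
  for z in (0,20,40,74,94,114): print(y,z,proj('side',[409,y,z]),proj('top',[409,y,z]))
print('bush',proj('side',[409,279,40]),proj('side',[409,279,0]),proj('top',[409,279,40]))
E
```

```text
14.2 [409.2 281.2   3. ] [180.    0.  170.5] 8.394488190292522
255 0 [328.3 317.7] [159.6 277.6]
255 20 [328.8 313.3] [157.5 278.2]
255 40 [329.3 308.9] [155.3 278.8]
255 74 [330.2 301. ] [151.4 279.9]
255 94 [330.8 296.3] [148.9 280.6]
255 114 [331.4 291.3] [146.4 281.3]
281 0 [326.9 327.3] [149.  277.5]
281 20 [327.4 323. ] [146.6 278.1]
281 40 [327.9 318.6] [144.2 278.7]
281 74 [328.8 310.8] [139.9 279.8]
281 94 [329.4 306.1] [137.3 280.4]
281 114 [330.  301.2] [134.6 281.1]
307 0 [325.4 337.2] [138.3 277.3]
307 20 [325.9 333. ] [135.8 277.9]
307 40 [326.5 328.6] [133.2 278.5]
307 74 [327.4 321. ] [128.6 279.6]
307 94 [327.9 316.3] [125.7 280.3]
307 114 [328.5 311.5] [122.7 281. ]
bush [328.  317.8] [327.  326.5] [145.1 278.7]
```

Request:
step_arm --pt "0 0 0 0 0 0 0.6" --pt "0 0 0 0 0 0 0.6" --pt "0 0 0 0 0 0 0.6" --pt "0 0 0 0 0 0 0.6" --pt "0 0 -0.01 0 0 0 0.6" --pt "0 0 -0.02 0 0 0 0.6" --pt "0 0 -0.02 0 0 0 0.6"

```text
time_s: 14.78
ee_pos: [408.8, 280.9, -1.6]
ee_rot: [-180.0, -0.0, 170.5]
force: [0.2, -0.5, 0.2]
grip_width: 51.1
grip_force: 0.0
```

Every view puts the real fingertips about 30 mm or more above the reported TCP. I'm descending further in small steps while watching the force.

Request:
step_arm --pt "0 0 -0.02 0 0 0 0.6" --pt "0 0 -0.04 0 0 0 0.6" --pt "0 0 -0.06 0 0 0 0.6" --pt "0 0 -0.06 0 0 0 0.6"

```text
time_s: 15.12
ee_pos: [408.6, 280.8, -14.1]
ee_rot: [-180.0, -0.1, 170.5]
force: [-0.1, 0.1, -0.4]
grip_width: 51.5
grip_force: 0.0
```

Request:
step_arm --pt "0 0 -0.02 0 0 0 0.6" --pt "0 0 -0.04 0 0 0 0.6" --pt "0 0 -0.05 0 0 0 0.6" --pt "0 0 -0.05 0 0 0 0.6"

```text
time_s: 15.45
ee_pos: [408.8, 281.0, -23.7]
ee_rot: [-180.0, -0.0, 170.6]
force: [-0.6, 0.9, -0.7]
grip_width: 51.1
grip_force: 0.0
```

```bash
python3 - <<'E'
from look import *
i=cv2.hconcat([cv2.resize(t[230:320,100:190],(400,400),interpolation=2),cv2.resize(s[270:350,290:370],(400,400),interpolation=2)])
cv2.imwrite('pics/b5.png',cv2.convertScaleAbs(i,alpha=2,beta=20)); marks(('bush1',20)); print(st['q'])
E
```

```text
15.55 [409.1 281.2 -23.1] [-180.    -0.   170.5] 51.4620971076236
bush1 top 0.6 [105.8 202. ] [589.4 385.4  20. ]
bush1 top 0.47 [146.8 280.3] [403.7 280.5  20. ]
bush1 top 0.44 [310.4 267.3] [ 438.9 -107.9   20. ]
bush1 top 0.42 [354.9 265.6] [ 444.  -213.6   20. ]
bush1 side 0.52 [328.  320.4] [408.4 274.   20. ]
[  1.2  21.4 -46.3 115.8  19.8  50.8  24.7]
```

View pics/b5.png

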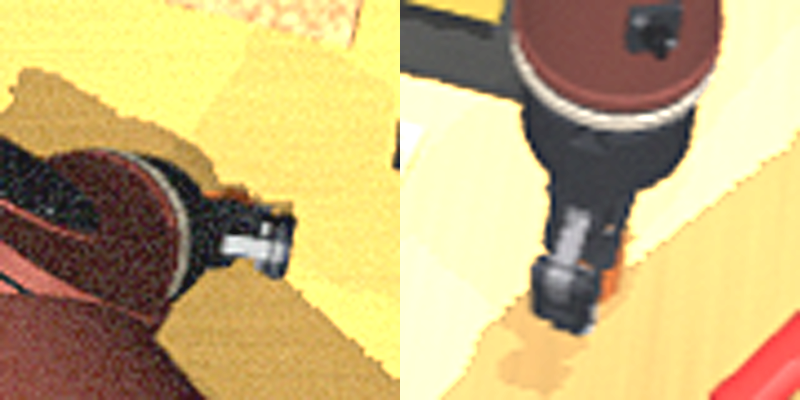

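Request:
step_arm --pt "0 0 0 0 0 0 0.2" --pt "0 0 0 0 0 0 0.2" --pt "0 0 0 0 0 0 0.1" --pt "0 0 0 0 0 0 0.1" --pt "0 0 0 0 0 0 0.1" --pt "0 0 0 0 0 0 0.1" --pt "0 0 0 0 0 0 0.1"

```text
time_s: 16.23
ee_pos: [409.4, 281.3, -22.7]
ee_rot: [180.0, 0.0, 170.5]
force: [-1.0, -2.1, 5.6]
grip_width: 26.5
grip_force: 58.9
```

Got the bush (26.5 mm, 59 N). I'm carrying it to the bush pocket's far spot.

Request:
step_arm --pt "0 0 0.1 0 0 0 0.1" --pt "0 0 0.25 0 0 0 0.1" --pt "0 0 0.4 0 0 0 0.1" --pt "0.08 -0.18 0.45 0 0 0.02 0.1" --pt "0.16 -0.36 0.45 0 0 0.02 0.1" --pt "0.24 -0.54 0.45 0 0 0.02 0.1" --pt "0.32 -0.72 0.45 0 0 0.02 0.1" --pt "0.38 -0.86 0.45 0 0 0.02 0.1" --pt "0.415 -0.938 0.45 0 0 0.02 0.1" --pt "0.415 -0.938 0.45 0 0 0.02 0.1" --pt "0.415 -0.938 0.45 0 0 0.02 0.1"

```text
time_s: 17.15
ee_pos: [492.2, 92.7, 66.7]
ee_rot: [180.0, -0.0, 174.0]
force: [0.4, 1.6, -0.2]
grip_width: 26.3
grip_force: 59.2
```

```bash
python3 - <<'E'
from look import *
i=cv2.hconcat([cv2.resize(t[170:270,190:290],(400,400),interpolation=2),cv2.resize(s[200:300,240:340],(400,400),interpolation=2)])
cv2.imwrite('pics/b6.png',cv2.convertScaleAbs(i,alpha=2,beta=20)); marks(('bush1',65+20))
E
```

```text
17.25 [491.6  94.7  66.8] [180.   -0.  174.2] 25.812111360491635
bush1 top 0.72 [353.  264.7] [ 448.8 -199.5   85. ]
bush1 side 0.68 [335.1 182. ] [ 443.9 -133.6   85. ]
bush1 side 0.59 [337.2 201.6] [429.  -56.1  85. ]
bush1 side 0.58 [309.4 233.7] [486.3  72.7  85. ]
```

View pics/b6.png

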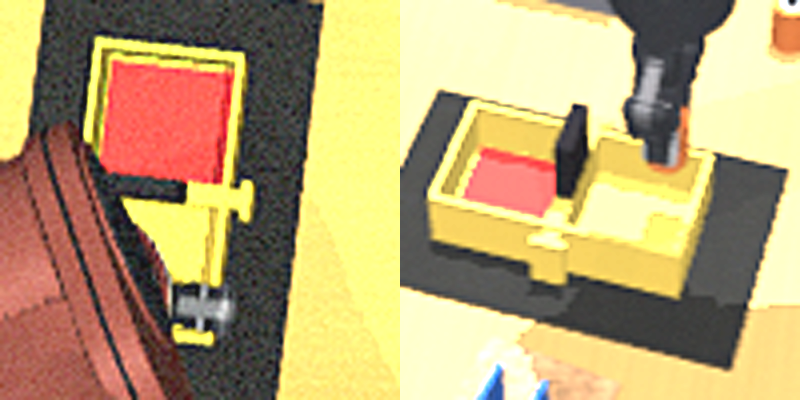

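I've now viewed 15 pictures, one over the limit of 14, so I'll view no more and rely on the networks and numeric checks. The bush is over the pocket, so I'll lower and release it.

Request:
step_arm --pt "0 0 -0.12 0 0 0 0.1" --pt "0 0 -0.24 0 0 0 0.1" --pt "0 0 -0.33 0 0 0 0.1" --pt "0 0 -0.38 0 0 0 0.1" --pt "0 0 -0.39 0 0 0 0.1" --pt "0 0 -0.39 0 0 0 0.1"

```text
time_s: 17.85
ee_pos: [491.8, 94.3, -11.2]
ee_rot: [180.0, -0.1, 174.2]
force: [-0.5, -0.1, -0.0]
grip_width: 26.0
grip_force: 59.2
```

Request:
step_arm --pt "0 0 0 0 0 0 0.42" --pt "0 0 0 0 0 0 0.42" --pt "0 0 0 0 0 0 0.42" --pt "0 0 0.1 0 0 0 0.42" --pt "0 0 0.28 0 0 0 0.42" --pt "0 0 0.45 0 0 0 0.42" --pt "0 0 0.6 0 0 0 0.42" --pt "0 0 0.6 0 0 0 0.42"

```text
time_s: 18.52
ee_pos: [495.8, 94.6, 115.4]
ee_rot: [179.9, 0.5, 174.2]
force: [1.2, 0.4, 0.1]
grip_width: 35.6
grip_force: 0.0
```

Request:
step_arm --pt "-0.27 -1 0 0 0 0 0.6" --pt "-0.27 -1 0 0 0 0 0.6" --pt "-0.27 -1 0 0 0 0 0.6" --pt "-0.27 -1 0 0 0 0 0.6" --pt "-0.27 -1 0 0 0 0 0.6" --pt "-0.27 -1 0 0 0 0 0.6" --pt "-0.27 -1 0 0 0 0 0.6"

```text
time_s: 19.1
ee_pos: [437.6, -108.9, 109.3]
ee_rot: [-179.9, 0.0, 173.9]
force: [0.4, -0.5, -0.1]
grip_width: 51.2
grip_force: 0.0
```

```bash
python3 - <<'E'
from look import *
marks(('bush1',20),('bin',3),('ball_pocket',7),('bush_pocket',7)); orange()
print(proj('top',[492,94,47]),proj('side',[492,94,27]))
E
```

```text
19.2 [ 438.5 -105.8  109.3] [-180.     0.   174.2] 51.350953466199336
bush1 top 0.66 [224.7 244.5] [490.7  96.6  20. ]
bush1 side 0.54 [304.3 253.2] [495.6  87.4  20. ]
bush1 side 0.47 [336.4 205.1] [ 432.  -105.7   20. ]
bush1 side 0.45 [330.3 179.3] [ 463.3 -213.1   20. ]
bin top 0.62 [227.2 218. ] [554.9  93.7   3. ]
bin top 0.6 [125.5 207.5] [577.9 342.8   3. ]
bin side 0.7 [282.3 256.7] [553.7  97.    3. ]
ball_pocket top 0.69 [132.2 213.5] [563.2 324.6   7. ]
ball_pocket top 0.6 [231.6 199.5] [599.7  83.4   7. ]
ball_pocket side 0.95 [264.3 247.5] [607.5  78.3   7. ]
ball_pocket side 0.33 [274.4 192.3] [ 625.  -137.5    7. ]
bush_pocket top 0.96 [228.  235.1] [513.4  90.6   7. ]
bush_pocket side 0.98 [299.7 258.3] [506.3  96.6   7. ]
orange [454.  106.5] 81 [ 826.5 -449.5   40. ]
orange [435.9 118.4] 78 [ 796.6 -405.2   40. ]
orange [224.7 242.8] 46 [494.8  94.3  40. ]
[224.4 244. ] [305.3 253.7]
```

Request:
step_arm --pt "-0.01 0 -0.2 0 0 0 0.6" --pt "-0.01 0 -0.4 0 0 0 0.6" --pt "-0.01 0 -0.55 0 0 0 0.6" --pt "-0.01 0 -0.63 0 0 0 0.6" --pt "-0.01 0 -0.658 0 0 0 0.6" --pt "-0.01 0 -0.658 0 0 0 0.6" --pt "-0.01 0 -0.658 0 0 0 0.1" --pt "-0.01 0 -0.658 0 0 0 0.1" --pt "-0.01 0 -0.658 0 0 0 0.1" --pt "-0.01 0 -0.658 0 0 0 0.1" --pt "-0.01 0 -0.658 0 0 0 0.1" --pt "-0.01 0 -0.658 0 0 0 0.1"

```text
time_s: 20.6
ee_pos: [437.6, -106.8, -21.1]
ee_rot: [-179.9, 0.2, 174.1]
force: [-0.6, 0.3, 6.8]
grip_width: 26.0
grip_force: 59.0
```

Request:
step_arm --pt "0 0 0.12 0 0 0 0.1" --pt "0 0 0.3 0 0 0 0.1" --pt "0.06 0.12 0.45 0 0 0 0.1" --pt "0.14 0.28 0.5 0 0 0 0.1" --pt "0.23 0.44 0.5 0 0 0 0.1" --pt "0.31 0.6 0.5 0 0 0 0.1" --pt "0.39 0.74 0.5 0 0 0 0.1" --pt "0.44 0.83 0.5 0 0 0 0.1" --pt "0.452 0.862 0.5 0 0 0 0.1" --pt "0.452 0.862 0.4 0 0 0 0.1" --pt "0.452 0.862 0.3 0 0 0 0.1" --pt "0.452 0.862 0.3 0 0 0 0.1"

```text
time_s: 21.6
ee_pos: [524.2, 64.7, 34.7]
ee_rot: [-179.9, -0.2, 174.1]
force: [-1.8, -0.2, -0.3]
grip_width: 26.3
grip_force: 59.2
```

Request:
step_arm --pt "0 0 -0.05 0 0 0 0.1" --pt "0 0 -0.1 0 0 0 0.1" --pt "0 0 -0.105 0 0 0 0.1" --pt "0 0 -0.105 0 0 0 0.1"

```text
time_s: 21.93
ee_pos: [526.3, 65.6, 16.2]
ee_rot: [-180.0, -0.0, 174.1]
force: [-0.1, 0.4, -0.3]
grip_width: 25.8
grip_force: 59.2
```

Request:
step_arm --pt "0 0 0 0 0 0 0.45" --pt "0 0 0 0 0 0 0.45" --pt "0 0 0 0 0 0 0.45" --pt "0 0 0 0 0 0 0.45" --pt "0 0 0.15 0 0 0 0.45" --pt "0 0 0.35 0 0 0 0.45" --pt "0 0 0.5 0 0 0 0.45" --pt "0 0 0.5 0 0 0 0.45"

```text
time_s: 22.6
ee_pos: [530.1, 67.1, 122.7]
ee_rot: [179.9, 0.5, 174.2]
force: [1.3, 0.0, 0.0]
grip_width: 38.4
grip_force: 0.0
```

Request:
step_arm --pt "-0.25 -0.9 0 0 0 0 0.6" --pt "-0.25 -0.9 0 0 0 0 0.6" --pt "-0.25 -0.9 0 0 0 0 0.6" --pt "-0.25 -0.9 0 0 0 0 0.6" --pt "-0.25 -0.9 0 0 0 0 0.6" --pt "-0.25 -0.9 0 0 0 0 0.6" --pt "-0.25 -0.9 0 0 0 0 0.6"

```text
time_s: 23.18
ee_pos: [476.3, -115.2, 116.5]
ee_rot: [-180.0, 0.0, 174.0]
force: [0.4, 1.3, -0.6]
grip_width: 51.4
grip_force: 0.0
```

```bash
python3 - <<'E'
from look import *
marks(('bush1',20)); orange()
print(proj('top',[527,66.5,47]),proj('side',[527,66.5,27]))
E
```

```text
23.28 [ 477.  -112.8  116.5] [180.    0.  174.2] 51.58860471598853
bush1 top 0.6 [223.5 244.4] [490.9  99.4  20. ]
bush1 top 0.43 [238.9 231.4] [522.3  63.2  20. ]
bush1 side 0.68 [309.  254.6] [482.6  89.7  20. ]
bush1 side 0.52 [297.4 242.5] [520.   54.7  20. ]
bush1 side 0.46 [334.1 180.6] [ 451.  -209.4   20. ]
orange [454.1 106.5] 82 [ 826.5 -449.7   40. ]
orange [435.6 118.5] 80 [ 796.5 -404.5   40. ]
orange [236.4 232.5] 100 [519.2  67.3  40. ]
orange [221.6 244.8] 25 [490.1 101.5  40. ]
[236.5 229.1] [294.1 243.8]
```

Request:
step_arm --pt "-0.125 -0.485 0 0 0 0 0.6" --pt "-0.125 -0.485 0 0 0 0 0.6" --pt "-0.125 -0.485 -0.15 0 0 0 0.6" --pt "-0.125 -0.485 -0.35 0 0 0 0.6" --pt "-0.125 -0.485 -0.55 0 0 0 0.6" --pt "-0.125 -0.485 -0.66 0 0 0 0.6" --pt "-0.125 -0.485 -0.69 0 0 0 0.6" --pt "-0.125 -0.485 -0.69 0 0 0 0.6"

```text
time_s: 24.05
ee_pos: [451.0, -209.3, -23.0]
ee_rot: [179.9, -0.2, 174.3]
force: [0.0, 0.7, 0.3]
grip_width: 51.3
grip_force: 0.0
```

Request:
step_arm --pt "0 0 0 0 0 0 0.1" --pt "0 0 0 0 0 0 0.1" --pt "0 0 0 0 0 0 0.1" --pt "0 0 0 0 0 0 0.1" --pt "0 0 0 0 0 0 0.1" --pt "0 0 0 0 0 0 0.1"

```text
time_s: 24.55
ee_pos: [453.5, -211.4, -19.5]
ee_rot: [-179.9, 0.2, 174.2]
force: [0.1, 2.2, 7.8]
grip_width: 26.6
grip_force: 59.1
```

Request:
step_arm --pt "0 0 0.12 0 0 0 0.1" --pt "0 0 0.3 0 0 0 0.1" --pt "0.03 0.12 0.48 0 0 0 0.1" --pt "0.07 0.28 0.58 0 0 0 0.1" --pt "0.11 0.46 0.58 0 0 0 0.1" --pt "0.16 0.64 0.58 0 0 0 0.1" --pt "0.2 0.82 0.58 0 0 0 0.1" --pt "0.24 1 0.58 0 0 0 0.1"

```text
time_s: 25.22
ee_pos: [500.3, -9.5, 95.9]
ee_rot: [-179.9, 0.2, 174.1]
force: [1.4, 0.0, 0.2]
grip_width: 26.2
grip_force: 59.1
```

Request:
step_arm --pt "0.04 0.16 0 0 0 0 0.1" --pt "0.08 0.32 0 0 0 0 0.1" --pt "0.12 0.46 0 0 0 0 0.1" --pt "0.15 0.57 0 0 0 0 0.1" --pt "0.157 0.62 0 0 0 0 0.1" --pt "0.157 0.62 -0.1 0 0 0 0.1" --pt "0.157 0.62 -0.22 0 0 0 0.1" --pt "0.157 0.62 -0.32 0 0 0 0.1" --pt "0.157 0.62 -0.37 0 0 0 0.1" --pt "0.157 0.62 -0.385 0 0 0 0.1" --pt "0.157 0.62 -0.385 0 0 0 0.1"

```text
time_s: 26.13
ee_pos: [530.8, 112.5, 17.4]
ee_rot: [-180.0, -0.0, 174.1]
force: [-0.8, 0.1, -0.9]
grip_width: 25.7
grip_force: 59.2
```

Request:
step_arm --pt "0 0 0 0 0 0 0.45" --pt "0 0 0 0 0 0 0.45" --pt "0 0 0 0 0 0 0.45" --pt "0 0 0 0 0 0 0.45" --pt "0 0 0.15 0 0 0 0.45" --pt "0 0 0.35 0 0 0 0.45" --pt "0 0 0.6 0 0 0 0.45" --pt "0 0 0.6 0 0 0 0.45"

```text
time_s: 26.8
ee_pos: [534.0, 114.5, 144.2]
ee_rot: [179.9, 0.5, 174.2]
force: [1.3, 0.1, 1.4]
grip_width: 38.4
grip_force: 0.0
```

Request:
step_arm --pt "-0.2 1 0.1 0 0 -0.028 0.6" --pt "-0.2 1 0.1 0 0 -0.028 0.6" --pt "-0.2 1 0.1 0 0 -0.028 0.6" --pt "-0.2 1 0.1 0 0 -0.028 0.6" --pt "-0.2 1 0.1 0 0 -0.028 0.6" --pt "-0.2 1 0.1 0 0 -0.028 0.6" --pt "-0.2 1 0.1 0 0 -0.028 0.6"

```text
time_s: 27.38
ee_pos: [489.5, 316.2, 157.9]
ee_rot: [179.9, -0.0, 169.4]
force: [0.3, 0.1, 0.5]
grip_width: 51.0
grip_force: 0.0
```

```bash
python3 - <<'E'
from look import *
marks(('bush1',20),('bin',3),('ball_pocket',7),('bush_pocket',7),('cup',6),('cup_handle',78),('cup_lip',16)); orange()
print(proj('top',[531,114,47]),proj('side',[531,114,27]))
E
```

```text
27.48 [491.3 312.3 157.2] [-180.     0.   169.1] 51.59390288275291
bush1 top 0.65 [215.5 226.8] [532.6 119.4  20. ]
bush1 top 0.52 [238.5 230.8] [523.7  64.2  20. ]
bush1 side 0.58 [305.3 255.7] [491.7  95.2  20. ]
bin top 0.57 [229.3 215.8] [560.3  88.7   3. ]
bin side 0.73 [249.1 336.5] [584.3 340.3   3. ]
ball_pocket top 0.6 [231.1 202.7] [591.9  84.5   7. ]
ball_pocket top 0.42 [158.1 217.2] [554.8 261.1   7. ]
ball_pocket top 0.37 [282.7 128.6] [775.6 -38.8   7. ]
ball_pocket side 0.77 [268.2 250.5] [594.7  86.5   7. ]
bush_pocket top 0.96 [227.7 235.9] [511.4  91.2   7. ]
bush_pocket side 0.8 [297.1 256.3] [514.3  91.3   7. ]
bush_pocket side 0.41 [244.1 345.6] [589.2 366.4   7. ]
cup top 0.6 [131. 211.] [569.3 328.    6. ]
cup side 0.93 [252.7 331.7] [578.4 328.3   6. ]
cup_handle top 0.65 [127.4 209.4] [568.2 313.6  78. ]
cup_handle side 0.63 [257.2 312. ] [566.7 316.4  78. ]
cup_handle side 0.4 [284.1 255.8] [537.8 149.7  78. ]
cup_lip top 0.65 [164.3 216. ] [557.4 243.8  16. ]
cup_lip side 0.77 [272.1 300.7] [549.8 243.8  16. ]
cup_lip side 0.66 [353.7 352.4] [341.8 340.4  16. ]
orange [454.  106.5] 81 [ 826.4 -449.4   40. ]
orange [435.7 118.2] 77 [ 797.2 -404.8   40. ]
orange [221.9 237. ] 69 [508.1 101.   40. ]
orange [236.9 232.9] 47 [518.3  66.2  40. ]
[216.2 227.1] [289.4 257.5]
```

All three bushes sit in the plain pocket. Next is the cup, with its handle at about (571,320).

Request:
step_arm --pt "0.4 0.038 0 0 0 -0.013 0.6" --pt "0.4 0.038 0 0 0 -0.013 0.6" --pt "0.4 0.038 0 0 0 -0.013 0.6" --pt "0.4 0.038 -0.1 0 0 -0.013 0.6" --pt "0.4 0.038 -0.25 0 0 -0.013 0.6" --pt "0.4 0.038 -0.4 0 0 -0.013 0.6" --pt "0.4 0.038 -0.46 0 0 -0.013 0.6" --pt "0.4 0.038 -0.485 0 0 -0.013 0.6" --pt "0.4 0.038 -0.485 0 0 -0.013 0.6" --pt "0.4 0.038 -0.485 0 0 -0.013 0.6"

```text
time_s: 29.02
ee_pos: [571.6, 321.2, 61.8]
ee_rot: [179.9, 0.1, 166.8]
force: [0.5, 0.8, 0.8]
grip_width: 51.2
grip_force: 0.0
```

```bash
python3 - <<'E'
from look import *
marks(('cup',6),('cup_handle',78),('cup_lip',16),('ball1',30))
E
```

```text
29.12 [571.9 321.4  62.3] [179.9   0.1 166.8] 51.066203568184015
cup top 0.78 [131.7 209.9] [572.  326.4   6. ]
cup side 0.64 [251.5 332. ] [581.  329.6   6. ]
cup_handle top 0.7 [186.6 125.7] [763.2 183.1  78. ]
cup_handle top 0.57 [126.2 208.4] [570.4 316.4  78. ]
cup_handle side 0.56 [256.  310.9] [570.  314.2  78. ]
cup_lip top 0.78 [162.7 220.1] [547.5 247.4  16. ]
cup_lip side 0.82 [272.4 302. ] [548.3 247.3  16. ]
ball1 top 0.52 [131.9 212.3] [564.6 318.1  30. ]
ball1 top 0.47 [146.1 212.7] [564.  284.1  30. ]
ball1 top 0.46 [158.3 214.3] [560.5 254.8  30. ]
ball1 side 0.57 [243.2 346.6] [586.  380.1  30. ]
ball1 side 0.56 [246. 339.] [584.5 361.1  30. ]
ball1 side 0.45 [266.1 304.4] [559.5 265.   30. ]
ball1 side 0.44 [253.9 329.7] [572.4 335.3  30. ]
```

Request:
step_arm --pt "0 0 -0.03 0 0 0 0.6" --pt "0 0 -0.06 0 0 0 0.6" --pt "0 0 -0.09 0 0 0 0.6" --pt "0 0 -0.12 0 0 0 0.6" --pt "0 0 -0.14 0 0 0 0.6" --pt "0 0 -0.14 0 0 0 0.6"

```text
time_s: 30.02
ee_pos: [570.2, 320.1, 30.8]
ee_rot: [-179.9, -0.1, 166.8]
force: [-0.5, -0.6, -1.1]
grip_width: 51.3
grip_force: 0.0
```

Request:
step_arm --pt "0 0 0 0 0 0 0.4" --pt "0 0 0 0 0 0 0.3" --pt "0 0 0 0 0 0 0.25" --pt "0 0 0 0 0 0 0.2" --pt "0 0 0 0 0 0 0.15" --pt "0 0 0 0 0 0 0.1" --pt "0 0 0 0 0 0 0.05" --pt "0 0 0 0 0 0 0.0" --pt "0 0 0 0 0 0 0" --pt "0 0 0 0 0 0 0"

```text
time_s: 30.85
ee_pos: [571.2, 321.3, 33.1]
ee_rot: [179.9, 0.0, 166.8]
force: [-0.5, 2.8, 5.7]
grip_width: 13.4
grip_force: 59.2
```

Cup gripped. Lifting it gently.

Request:
step_arm --pt "0 0 0.01 0 0 0 0" --pt "0 0 0.03 0 0 0 0" --pt "0 0 0.06 0 0 0 0" --pt "0 0 0.1 0 0 0 0" --pt "0 0 0.15 0 0 0 0" --pt "0 0 0.21 0 0 0 0" --pt "0 0 0.27 0 0 0 0" --pt "0 0 0.33 0 0 0 0" --pt "0 0 0.38 0 0 0 0" --pt "0 0 0.42 0 0 0 0" --pt "0 0 0.44 0 0 0 0" --pt "0 0 0.45 0 0 0 0"

```text
time_s: 31.85
ee_pos: [571.2, 320.7, 123.2]
ee_rot: [180.0, 0.0, 166.8]
force: [-0.1, 0.2, -5.6]
grip_width: 13.0
grip_force: 58.5
```

```bash
python3 - <<'E'
from look import *
from look import m
for n in('cup_lip','cup_handle'):
  A=m.mark_of('top',n);B=m.mark_of('side',n)
  for a in A[:1]:
    for b in B[:2]: print(n,a['p'],b['p'],tri(a['centre'],b['centre']))
for r in m.mark_of('top','ball1'): print(r['p'],np.array(r['centre']),at('top',r['centre'],125))
E
```

```text
31.95 [570.9 320.5 122.3] [-180.     0.   166.8] 13.189249314561533
cup_lip 0.85 0.91 (array([553.6, 242.5, 111.8]), np.float64(1.9643686340799544))
cup_lip 0.85 0.45 (array([523.5, 213.5, 212.1]), np.float64(50.6129852068611))
cup_handle 0.66 0.96 (array([567.6, 314.9, 165.6]), np.float64(3.5096846534673403))
0.58 [137.7 208.6] [567.  275.7 125. ]
0.48 [150.5 214.5] [554.4 247.2 125. ]
0.33 [216.8 229.4] [523.5 101.8 125. ]
```

Request:
step_arm --pt "0.005 -0.01 0 0 0 0 0" --pt "0.015 -0.03 0 0 0 0 0" --pt "0.03 -0.06 0 0 0 0 0" --pt "0.05 -0.095 0 0 0 0 0" --pt "0.07 -0.135 0 0 0 0 0" --pt "0.09 -0.175 0 0 0 0 0" --pt "0.11 -0.215 0 0 0 0 0" --pt "0.13 -0.255 0 0 0 0 0" --pt "0.15 -0.295 0 0 0 0 0" --pt "0.168 -0.335 0 0 0 0 0" --pt "0.182 -0.375 0 0 0 0 0" --pt "0.192 -0.415 0 0 0 0 0"

```text
time_s: 33.2
ee_pos: [609.7, 236.7, 122.3]
ee_rot: [180.0, -0.0, 166.8]
force: [0.3, -0.1, -5.6]
grip_width: 13.0
grip_force: 58.5
```

Request:
step_arm --pt "0.002 -0.04 0 0 0 0 0" --pt "0.004 -0.08 0 0 0 0 0" --pt "0.004 -0.12 0 0 0 0 0" --pt "0.004 -0.16 0 0 0 0 0" --pt "0.004 -0.2 0 0 0 0 0" --pt "0.004 -0.24 0 0 0 0 0" --pt "0.004 -0.28 0 0 0 0 0" --pt "0.004 -0.32 0 0 0 0 0" --pt "0.004 -0.355 0 0 0 0 0" --pt "0.004 -0.385 0 0 0 0 0" --pt "0.004 -0.405 0 0 0 0 0" --pt "0.004 -0.415 0 0 0 0 0"

```text
time_s: 34.2
ee_pos: [610.2, 153.7, 122.3]
ee_rot: [-180.0, 0.0, 166.7]
force: [0.7, -0.1, -4.9]
grip_width: 12.8
grip_force: 58.5
```

Request:
step_arm --pt "0 0 0 0.0027 -0.00064 0 0" --pt "0 0 0 0.0081 -0.0019 0 0" --pt "0 0 0 0.0149 -0.0035 0 0" --pt "0 0 0 0.0216 -0.0051 0 0" --pt "0 0 0 0.0284 -0.0067 0 0" --pt "0 0 0 0.0351 -0.0083 0 0" --pt "0 0 0 0.0419 -0.0099 0 0" --pt "0 0 0 0.0486 -0.0115 0 0" --pt "0 0 0 0.0554 -0.0131 0 0" --pt "0 0 0 0.0608 -0.0144 0 0" --pt "0 0 0 0.0635 -0.015 0 0" --pt "0 0 0 0.0649 -0.0153 0 0"

```text
time_s: 35.2
ee_pos: [610.1, 154.0, 122.2]
ee_rot: [168.0, -0.0, 166.7]
force: [-0.1, 0.5, -5.5]
grip_width: 13.1
grip_force: 58.6
```

```bash
python3 - <<'E'
from look import *
A=m.mark_of('top','cup_lip');B=m.mark_of('side','cup_lip')
for a in A[:1]:
    for b in B[:1]: print(a['p'],b['p'],tri(a['centre'],b['centre']))
for c in('top','side'):
  for r in m.mark_of(c,'ball1'): print(c,round(r['p'],2),np.array(r['centre']),at(c,r['centre'],110))
for X in((43.5,0,7),(6,-40,7),(81,-40,7),(6,40,7),(81,40,7)):
  w=[554+.9956*X[0]+.094*X[1],88-.094*X[0]+.9956*X[1],X[2]+11];print(X,np.array(w),proj('top',w),proj('side',w))
print(np.mean([m.get_state()['force'][2] for _ in range(5)]))
cv2.imwrite('pics/t12.png',t);cv2.imwrite('pics/s12.png',s)
E
```

```text
35.3 [610.1 154.4 122.3] [168.   -0.  166.8] 13.330188245486632
side 0.71 [298.3 256.6] [498.9 169.9 110. ]
side 0.46 [247.2 251.5] [623.1 177.7 110. ]
side 0.37 [250.2 248.6] [618.2 167.6 110. ]
(43.5, 0, 7) [597.3  83.9  18. ] [230.9 200.1] [267.3 247.1]
(6, -40, 7) [556.2  47.6  18. ] [245.7 217.3] [284.8 239.1]
(81, -40, 7) [630.9  40.6  18. ] [249.1 186.4] [258.9 233.3]
(6, 40, 7) [563.7 127.3  18. ] [212.6 213.8] [276.2 261.7]
(81, 40, 7) [638.4 120.2  18. ] [216.2 182.9] [249.3 255.4]
-4.997641060463852
```

```bash
cat > cnt.py <<'E'
from h import *
np.set_printoptions(precision=1,suppress=True)
def pk(c,im):
    q=[]
    for x,y in((6,-40),(81,-40),(81,40),(6,40)):
        q.append(proj(c,[554+.9956*x+.094*y,88-.094*x+.9956*y,7]))
    M=np.zeros(im.shape[:2],np.uint8);cv2.fillPoly(M,[np.array(q).astype(int)],1)
    h=cv2.cvtColor(im,cv2.COLOR_BGR2HSV);red=((h[...,0]<8)|(h[...,0]>172))&(h[...,1]>140)&(h[...,2]>60)
    return M.sum(),(red&(M>0)).sum()
E
python3 - <<'E'
from cnt import *
t=m.read_camera('top');s=m.read_camera('side')
print('top',pk('top',t),'side',pk('side',s),pk('top',cv2.imread('pics/top0.png')))
for c in('top','side'):
  for n in('cup_lip','cup_handle'): print(c,n,[(round(r['p'],2),np.array(r['centre'])) for r in m.mark_of(c,n)[:3]])
for y,z in((80,100),(90,100),(90,80)): print(proj('top',[592,y,z]),proj('side',[592,y,z]))
p=proj('top',[592,90,90]).astype(int);o=p-24
for r in range(0,48,4):print(' '.join('%3d,%3d,%3d'%tuple(t[o[1]+r,o[0]+k]) for k in range(0,48,6)))
E
```

```text
top (np.uint64(1097), np.int64(727)) side (np.uint64(693), np.int64(180)) (np.uint64(1097), np.int64(0))
top cup_lip [(0.43, array([185.9, 127.2]))]
top cup_handle []
side cup_lip [(0.65, array([269.7, 227.5])), (0.59, array([244.9, 251.5]))]
side cup_handle [(0.74, array([258.9, 224.8]))]
[228.7 199.1] [268.6 226.2]
[224.2 199.1] [267.7 229.1]
[225.3 199.9] [268.  234.2]
 45, 51, 95  39, 45, 90  39, 50, 91  28, 36, 81  35, 46, 84  43, 49, 91  17, 17, 28  36, 40, 89
 35, 36, 82  32, 36, 83  35, 46, 84  36, 47, 88  34, 43, 85  17, 15, 35  40, 45, 95  43, 55, 95
 43, 46, 88  29, 41, 80  36, 43, 83  32, 41, 80  32, 39, 81  33, 38, 79  45, 51, 97  45, 53,100
 36, 43, 84  32, 42, 79  31, 43, 81  32, 43, 84  32, 36, 74  33, 40, 74  44, 55, 98  21, 25, 37
 41, 45, 89  30, 41, 82  34, 44, 83  31, 38, 81  40, 39, 82  32, 37, 74  42, 53, 94  17, 10, 14
 30, 34, 79  34, 43, 84  32, 42, 83  41, 48, 86  33, 43, 83  26, 30, 66  21, 28, 62  48, 55,103
 31, 43, 82  35, 41, 84  34, 40, 84  32, 43, 83  32, 44, 83  34, 35, 78  30, 35, 71  38, 42, 86
 41, 46, 86  32, 40, 81  33, 43, 85  29, 35, 80  37, 43, 81  34, 41, 79  30, 39, 75  30, 35, 68
 33, 42, 79  34, 39, 82  42, 48, 85  31, 42, 84  36, 39, 86  40, 43, 81  31, 35, 73  22, 26, 61
 35, 41, 81  36, 45, 85  44, 48, 90  34, 42, 84  39, 46, 85  30, 41, 78  29, 36, 76  36, 41, 71
 33, 42, 81  37, 40, 84  33, 42, 81  38, 44, 87  27, 34, 81  26, 39, 80  29, 36, 73  29, 39, 72
 30, 35, 77  34, 37, 81  30, 38, 80  41, 45, 88  36, 44, 84  27, 37, 78  34, 44, 78  32, 39, 74
```

The top view is blocked by the arm. The side camera puts the lip at about (590,77), so I'll back it off 12 mm while tilting slowly toward 28°. By the given ranges, 2 or 3 balls should have dropped there, and never four.

Request:
step_arm --pt "0.001 0.004 0 0 0 0 0" --pt "0.003 0.012 0 0 0 0 0" --pt "0.006 0.024 0 0.001 -0.0002 0 0" --pt "0.009 0.036 0 0.003 -0.0007 0 0" --pt "0.012 0.048 0 0.0054 -0.0013 0 0" --pt "0.013 0.055 0 0.0081 -0.0019 0 0" --pt "0.014 0.058 0 0.0108 -0.0026 0 0" --pt "0.014 0.058 0 0.0135 -0.0032 0 0" --pt "0.014 0.058 0 0.0162 -0.0038 0 0" --pt "0.014 0.058 0 0.0184 -0.0043 0 0" --pt "0.014 0.058 0 0.02 -0.0047 0 0" --pt "0.014 0.058 0 0.0216 -0.0051 0 0"

```text
time_s: 36.8
ee_pos: [612.9, 165.9, 122.3]
ee_rot: [164.0, 0.0, 166.7]
force: [0.6, 0.1, -5.9]
grip_width: 13.3
grip_force: 58.6
```

Request:
step_arm --pt "0 0 0 0.0018 -0.0004 0 0" --pt "0 0 0 0.0036 -0.0009 0 0" --pt "0 0 0 0.0054 -0.0013 0 0" --pt "0 0 0 0.0072 -0.0017 0 0" --pt "0 0 0 0.009 -0.0021 0 0" --pt "0 0 0 0.0108 -0.0026 0 0" --pt "0 0 0 0.0126 -0.003 0 0" --pt "0 0 0 0.0144 -0.0034 0 0" --pt "0 0 0 0.0162 -0.0038 0 0" --pt "0 0 0 0.018 -0.0043 0 0" --pt "0 0 0 0.0198 -0.0047 0 0" --pt "0 0 0 0.0216 -0.0051 0 0"

```text
time_s: 37.8
ee_pos: [612.9, 166.1, 122.3]
ee_rot: [160.0, 0.0, 166.8]
force: [-0.3, 0.6, -5.5]
grip_width: 13.2
grip_force: 58.6
```

Request:
step_arm --pt "0 0 0 0.0018 -0.0004 0 0" --pt "0 0 0 0.0036 -0.0009 0 0" --pt "0 0 0 0.0054 -0.0013 0 0" --pt "0 0 0 0.0072 -0.0017 0 0" --pt "0 0 0 0.009 -0.0021 0 0" --pt "0 0 0 0.0108 -0.0026 0 0" --pt "0 0 0 0.0126 -0.003 0 0" --pt "0 0 0 0.0144 -0.0034 0 0" --pt "0 0 0 0.0162 -0.0038 0 0" --pt "0 0 0 0.018 -0.0043 0 0" --pt "0 0 0 0.0198 -0.0047 0 0" --pt "0 0 0 0.0216 -0.0051 0 0"

```text
time_s: 38.8
ee_pos: [612.9, 166.1, 122.3]
ee_rot: [156.0, 0.0, 166.8]
force: [0.6, -0.6, -5.0]
grip_width: 13.1
grip_force: 58.7
```

```bash
python3 - <<'E'
from cnt import *
s=m.read_camera('side');print('side red',pk('side',s))
L=m.mark_of('side','cup_lip');print([(r['p'],at('side',r['centre'],80)) for r in L[:2]])
for r in m.mark_of('side','ball1'): print(round(r['p'],2),np.array(r['centre']))
print(m.get_state()['force'],m.get_state()['q'])
E
```

```text
side red (np.uint64(693), np.int64(117))
[(0.9, array([599. , 104.8,  80. ])), (0.43, array([580.5, 105. ,  80. ]))]
0.56 [270.4 240.5]
0.39 [243.1 252.5]
[-0.1  0.8 -5.4] [ 37.8  23.5 -52.7  99.8  -4.   55.3  67.9]
```

One ball already shows in the pocket. Continuing to 28°.

Request:
step_arm --pt "0 0 0 0.0018 -0.0004 0 0" --pt "0 0 0 0.0036 -0.0009 0 0" --pt "0 0 0 0.0054 -0.0013 0 0" --pt "0 0 0 0.0072 -0.0017 0 0" --pt "0 0 0 0.009 -0.0021 0 0" --pt "0 0 0 0.0108 -0.0026 0 0" --pt "0 0 0 0.0126 -0.003 0 0" --pt "0 0 0 0.0144 -0.0034 0 0" --pt "0 0 0 0.0162 -0.0038 0 0" --pt "0 0 0 0.018 -0.0043 0 0" --pt "0 0 0 0.0198 -0.0047 0 0" --pt "0 0 0 0.0216 -0.0051 0 0"

```text
time_s: 39.95
ee_pos: [613.0, 166.1, 122.4]
ee_rot: [152.0, 0.0, 166.8]
force: [0.1, -0.6, -5.4]
grip_width: 13.1
grip_force: 59.5
```

Request:
step_arm --pt "0 0 0 0 0 0 0" --pt "0 0 0 0 0 0 0" --pt "0 0 0 0 0 0 0" --pt "0 0 0 0 0 0 0" --pt "0 0 0 0 0 0 0" --pt "0 0 0 0 0 0 0" --pt "0 0 0 0 0 0 0" --pt "0 0 0 0 0 0 0" --pt "0 0 0 0 0 0 0" --pt "0 0 0 0 0 0 0" --pt "0 0 0 0 0 0 0" --pt "0 0 0 0 0 0 0"

```text
time_s: 40.95
ee_pos: [612.9, 166.1, 122.3]
ee_rot: [152.0, 0.0, 166.8]
force: [0.1, -0.1, -4.9]
grip_width: 12.8
grip_force: 59.5
```

```bash
python3 - <<'E'
from cnt import *
s=m.read_camera('side');print('side red',pk('side',s)); cv2.imwrite('pics/s28.png',s)
for r in m.mark_of('side','ball1'): print(round(r['p'],2),np.array(r['centre']))
print(m.get_state()['force'])
g=cv2.cvtColor(s,cv2.COLOR_BGR2HSV)[228:262,246:290]
# class map: R red, . grey/bright steel, Y yellow, B blue, k black
for row in g:
    print(''.join('R' if (h<8 or h>172) and a>140 else 'Y' if 20<h<36 and a>120 else 'B' if 100<h<130 and a>110 else 'o' if a<90 and v>85 else '-' if a<110 and v>50 else '#' for h,a,v in row))
E
```

```text
side red (np.uint64(693), np.int64(109))
0.62 [284.6 254.6]
0.47 [269.3 239.3]
[-0.1  0.  -4.6]
##########-o-##BYYYYYYYYYYYY##-#############
##########-o-##BYYYYYYYYYYYYYYYY#--######YYY
##--######-o-##BYYYYYYYYYYYYYYYYYYY#####YYYY
###-o-####oo###BYYYYYYY-BB-YYYYYYYY#####YYYY
###-ooo---oo###YYYYYYY-BBB-YYYYYYYY#####YYYY
#####--oooo-##BYYYYYY-BBBB-YYYYYYY######YYYY
########--####BYYYYY-BBBBB-YYYYYYY######BYYY
##############BYYY-BBBBBB-#YYYYYY#######BYYY
###############YY-BBBBBBB-oooYYYY#######BYYY
B#############RR#BBBBBBBB-ooooYYYB######BYYY
B#############BBBBBBBBBBBooooooYYB#######YYY
BBBB##########BBBBBBBBBBBooooooYYB#######YYY
BBBBBBB#######BBBBBBBBBBBoooooo##B######YYYY
BBBBBBBBB#B##BBBBBBBBBBB-oooooRRR#######YYYY
BBBBBB-oo-BBBBBBBBBBBBBB-ooo-oRRR######YYYYY
BBBBBooooBBBBBBBBBBBBBBB-o-oRRRRR######YYYYY
BBBBooooBBBBBBBBBBBBBBB#RRRRRRRRR#####YYYYYY
B-ooooBBBBBBBBBBBBBBBB#RRRRRRRRRR####BYYYYYY
oooooBBBBBBBBBBBBBBBB#RRRRRRRRRRR####BYYYYYY
ooooBBBBBBBBBBBBBBBB#RRRRRRRRRRRR#####YYYYYY
ooBBBBBBBBBBBBBBBBBB#RRRRRRRRRRRR###BYYYYYYY
oBBBBBBBBBBBBBBBBBB-RRRRRRRRRRRR#YYYYYYYYY##
BBBBBBBBBBBBBBBBBB#oooRRRRRRRRRR#YYYYYYY####
BBBBBBBBBBBBBBBBB-oooooRRRRRRRR#YYYYYYYY###o
BBBBBBBBBBBBBBBB-YY-ooooRRRRRRR#YYYYYYY###o-
BBBBBBBBBBBBBBB-YYYYYYY##RRRRR#YYYYYYYY###o-
BBBBBBBBBBBBBB#YYYYYYYYYYYY##R#YYYYYYYY###oo
BBBBBBBBBBBB-YYYYYYYYYYYYYYYYYYYYYYYYYY####-
BBBBBBBBBBB-YYYYYYYYYYYYYYYYYYYYYYYYYYYY####
BBBBBBBBBB-YYYYYYYYYYYYYYYYYYYYYYYYYYYYY####
BBBBBBBBB-YYYYYYYYYYYYYYYYYYYYYYYYYYYYYYYYYY
BBBBBBBB#YYYYYYYYYYYYYYYYYYYYYYYYYYYYYYYYYYY
BBBBBB-YYYYYYYYYYYYYYYYYYYYYYYYYYYYYYYYYYYYY
BBBBBB#YYYYYYYYYYYYYYYYYYYYYYYYYYYYYYYYYYYYY
```

Two balls show in the pocket and a third could be hidden behind the cup. I'll tilt back and draw off to count from above.

Request:
step_arm --pt "0 0 0 -0.005 0.0012 0 0" --pt "0 0 0 -0.015 0.0035 0 0" --pt "0 0 0 -0.03 0.0071 0 0" --pt "0 0 0 -0.045 0.0106 0 0" --pt "0 0 0 -0.06 0.0142 0 0" --pt "0 0 0 -0.075 0.0177 0 0" --pt "0 0 0 -0.09 0.0213 0 0" --pt "0 0 0 -0.105 0.0248 0 0" --pt "0 0 0 -0.12 0.0284 0 0" --pt "0 0 0 -0.135 0.0319 0 0" --pt "0 0 0 -0.146 0.0345 0 0" --pt "0 0 0 -0.1514 0.0358 0 0"

```text
time_s: 42.05
ee_pos: [612.7, 168.4, 122.7]
ee_rot: [-179.9, 0.0, 166.9]
force: [-0.1, -0.0, -5.1]
grip_width: 13.4
grip_force: 59.5
```

Request:
step_arm --pt "0 0.01 0 0 0 0 0" --pt "0 0.03 0 0 0 0 0" --pt "0 0.07 0 0 0 0 0" --pt "0 0.12 0 0 0 0 0" --pt "0 0.18 0 0 0 0 0" --pt "0 0.25 0 0 0 0 0" --pt "0 0.32 0 0 0 0 0" --pt "0 0.38 0 0 0 0 0" --pt "0 0.43 0 0 0 0 0" --pt "0 0.47 0 0 0 0 0" --pt "0 0.49 0 0 0 0 0" --pt "0 0.5 0 0 0 0 0"

```text
time_s: 43.05
ee_pos: [612.7, 267.1, 122.2]
ee_rot: [-180.0, -0.0, 166.8]
force: [-0.4, 0.1, -5.3]
grip_width: 12.9
grip_force: 59.5
```

```bash
cat >> cnt.py <<'E'
def cmap(im,r0,r1,c0,c1):
    for row in cv2.cvtColor(im,cv2.COLOR_BGR2HSV)[r0:r1,c0:c1]:
        print(''.join('R' if (h<8 or h>172) and a>140 else 'Y' if 20<h<36 and a>120 else 'B' if 100<h<130 and a>110 else 'o' if a<90 and v>85 else '-' if a<110 and v>50 else '#' for h,a,v in row))
E
python3 - <<'E'
from cnt import *
t=m.read_camera('top');s=m.read_camera('side')
print(pk('top',t),pk('side',s));cmap(t,178,220,207,252)
for c in('top','side'):
  for r in m.mark_of(c,'ball1'): print(c,round(r['p'],2),np.array(r['centre']))
cmap(s,226,262,246,290)
E
```

```text
(np.uint64(1097), np.int64(730)) (np.uint64(693), np.int64(251))
######B#B##########B##############Y##########
######YYYYY###BBBB###########################
######YYYYYYYYYYYYYY##YBBBBBBB###############
#####B#YYYYYYYYYYYYYYYYYYYYYYYYYBBBBB########
######YYYYYYYYYYYYYYYYYYYYYYYYYYYYYYYYY##BB##
######YYYYYYYYYYY#YYYYYYYYYYYYYYYYYYYYYYYYYYY
#####BYYYYY###YYYYYYYYYYYYYYYYYYYYYYYYYYYYYY#
####B#YYYYYRR####Y#####YYYYYYYYYYYYYYYYYYYYYY
######YYYYYRRRRRRRRRRR###########YYYYYYYYYYYY
####B#YYYY#RRRRRRRRRRRRRRRRRRRR####Y######YYY
#####YYYYY#RRRRRRRRRRRRRRRRRRRRRRRRRRRRRR#YYY
####BYYYYY#RRRRRRRRRRRRRRRRRRRRRRRRRRRRRR#YYY
###BBYYYYYRRRRRRRRRRRRRRRRRRRRRRRRRRRRRRR#YYY
####BYYYYYRRRRRRRRRRRRRRRRRRRRRRRRRRRRRRR#YYY
####BYYYYYRRRRRRRRRRRRRRRRRRRRRRRRRRRRRRRYYYY
#####YYYYYRRRRRRRRRRRRRRRRRRRRRRRRRRRRRRRYYYY
#####YYYYYRRRRRRRRRRRRRRRRRRRRRRRRRRRRRRRYYY#
###B#YYYYYRRRRRRRRRRRRRRRRRRRRRRRRRRRRRRRYYY#
####YYYYY#RRRoooo-RRRRRRRRRRRRRRRRRRRRRRRYYY#
#####YYYYRRRoooooooRRRRRRRRRRRRRRRRRRRRR#YYY#
###BYYYYYRR-oooooooRRRRRRRRRRRRRRRRRRRRR#YYYB
###BYYYYYRRoooooooo-RRRRRRRRRRRRRR-ooooR#YYY#
###BYYYYYRRoooooooo-RRR
[... 1958 characters left out ...]
RRRRRRRRRRRRRR#####YYYYYY
#####--YY#RRRRRRRRRRRRRRRRRRRRRRRB####YYYYYY
####BB-Y##RRRRRRRRRRRRRRRRRRRRRRR###BYYYYYYY
##o-BB-Y#RRRRRRRRRRRRRRRRRRRRRRRRYYYYYYYYYY#
##BBBBYYYY#RRRRRRRooooRRRRRRRRRR#YYYYYYY####
#BBBBB-YYYYYYY#-B-oooooRRRRRRRRR#YYYYYY####o
##BBBB-YYYYYYYYoBoY-ooooRRRRRRR#YYYYYYY###oo
##BBBB-YYYYYYY-BB-YYYYY##RRRRR#YYYYYYYY###oo
##BBBB-YYYYYYoBBB-YYYYYYYYY##R#YYYYYYYY###oo
##BBBB-YYYYYYBBBB-YYYYYYYYYYYYYYYYYYYYY####-
#BBBBBB-YYYYoBBBB-YYYYYYYYYYYYYYYYYYYYYY####
-BBBBB-#YYYoBBBBB-YYYYYYYYYYYYYYYYYYYYYYY###
-BBBBBB-o##BBBBBBB-YYYYYYYYYYYYYYYYYYYYYYYYY
-BBBBBBBBBBBBBBBBB-YYYYYYYYYYYYYYYYYYYYYYYYY
-BBBBBBBBBBBBBBBBB-YYYYYYYYYYYYYYYYYYYYYYYYY
--BBBBBBBBBBBBBBBB-YYYYYYYYYYYYYYYYYYYYYYYYY
```

Exactly two balls are in the pocket, so the third falls between 28° and 34° and a fourth not before 34°. Going back and tilting to 31.5°.

Request:
step_arm --pt "0 -0.01 0 0 0 0 0" --pt "0 -0.03 0 0 0 0 0" --pt "0 -0.07 0 0 0 0 0" --pt "0 -0.12 0 0 0 0 0" --pt "0 -0.18 0 0 0 0 0" --pt "0 -0.25 0 0 0 0 0" --pt "0 -0.32 0 0 0 0 0" --pt "0 -0.38 0 0 0 0 0" --pt "0 -0.43 0 0 0 0 0" --pt "0 -0.47 0 0 0 0 0" --pt "0 -0.49 0 0 0 0 0" --pt "0 -0.5 0 0 0 0 0"

```text
time_s: 44.25
ee_pos: [613.0, 165.3, 122.4]
ee_rot: [-180.0, -0.0, 166.7]
force: [0.4, 0.3, -4.2]
grip_width: 13.0
grip_force: 59.5
```

Request:
step_arm --pt "0 0 0 0.005 -0.0012 0 0" --pt "0 0 0 0.015 -0.0035 0 0" --pt "0 0 0 0.028 -0.0066 0 0" --pt "0 0 0 0.041 -0.0097 0 0" --pt "0 0 0 0.054 -0.0128 0 0" --pt "0 0 0 0.067 -0.0158 0 0" --pt "0 0 0 0.08 -0.0189 0 0" --pt "0 0 0 0.092 -0.0217 0 0" --pt "0 0 0 0.103 -0.0243 0 0" --pt "0 0 0 0.113 -0.0267 0 0" --pt "0 0 0 0.122 -0.0288 0 0" --pt "0 0 0 0.13 -0.0307 0 0"

```text
time_s: 45.25
ee_pos: [612.9, 166.4, 122.4]
ee_rot: [155.9, 0.1, 166.8]
force: [-0.5, -0.2, -5.0]
grip_width: 13.1
grip_force: 59.5
```

Request:
step_arm --pt "0 0 0 0.0036 -0.0009 0 0" --pt "0 0 0 0.0072 -0.0017 0 0" --pt "0 0 0 0.0108 -0.0026 0 0" --pt "0 0 0 0.0144 -0.0034 0 0" --pt "0 0 0 0.018 -0.0043 0 0" --pt "0 0 0 0.0216 -0.0051 0 0" --pt "0 0 0 0.025 -0.0059 0 0" --pt "0 0 0 0.0284 -0.0067 0 0" --pt "0 0 0 0.0318 -0.0075 0 0" --pt "0 0 0 0.035 -0.0083 0 0" --pt "0 0 0 0.038 -0.009 0 0" --pt "0 0 0 0.0405 -0.0096 0 0"

```text
time_s: 46.25
ee_pos: [612.9, 166.0, 122.2]
ee_rot: [148.4, 0.0, 166.8]
force: [0.5, 0.2, -4.6]
grip_width: 13.0
grip_force: 59.6
```

Request:
step_arm --pt "0 0 0 0 0 0 0" --pt "0 0 0 0 0 0 0" --pt "0 0 0 0 0 0 0" --pt "0 0 0 0 0 0 0" --pt "0 0 0 0 0 0 0" --pt "0 0 0 0 0 0 0" --pt "0 0 0 0 0 0 0" --pt "0 0 0 0 0 0 0" --pt "0 0 0 0 0 0 0" --pt "0 0 0 0 0 0 0" --pt "0 0 0 0 0 0 0" --pt "0 0 0 0 0 0 0"

```text
time_s: 47.25
ee_pos: [613.0, 166.2, 122.3]
ee_rot: [148.5, 0.0, 166.8]
force: [0.2, -0.2, -4.5]
grip_width: 13.1
grip_force: 61.0
```

```bash
python3 - <<'E'
from cnt import *
s=m.read_camera('side');print(pk('side',s),m.get_state()['force']);cmap(s,226,256,256,282)
E
```

```text
(np.uint64(693), np.int64(78)) [ 0.3  0.7 -4. ]
#-o-###YY##-##############
#-o-##BYYYYYY###-#########
#oo-##BYYYYYYYYYYY##-#####
-oo###YYYYYYYYYYYYYYYY#--#
-oo###YYYYYYYYYYYYYYYYYYY#
oo-##BYYYYYYYYYYYYYYYYYYYB
oo-##BYYYYYYYY--YYYYYYYYY#
o-####YYYYYY-BBB-YYYYYYY##
#####YYYYYY-BBBB-YYYYYYY##
####BYYYY-BBBBBB-YYYYYY###
####BYYY-BBBBBB-oooYYYYB##
#####RR-BBBBBBB-ooooYYYB##
####R#BBBBBBBBBooooooYYB##
####BBBBBBBBBBBooooooYYB##
####BBBBBBBBBBBoooooo##B##
BB#BBBBBBBBBBB-ooooo#RRB##
BBBBBBBBBBBBBB-ooo--RRR###
BBBBBBBBBBBBBBooo--RRRR###
BBBBBBBBBBBBBBooooRRRRR###
BBBBBBBBBBBBBoooooRRRRR###
BBBBBBBBBBBBBoooooRRRRR###
BBBBBBBBBBB#oooooRRRRRRB##
BBBBBBBBBB#-ooo-oRRRRRR###
BBBBBBBBBBRR--oRRRRRRR#YYY
BBBBBBBBBoooRRRRRRRRRR#YYY
BBBBBBBB-ooooRRRRRRRR#YYYY
BBBBBBB-Y-ooooRRRRRRR#YYYY
BBBBB-YYYYYYY##RRRRR#YYYYY
BBBB-YYYYYYYYYYYY##R#YYYYY
BBB-YYYYYYYYYYYYYYYYYYYYYY
```

The third ball is in. Tilting back, drawing off and counting.

Request:
step_arm --pt "0 0 0 -0.005 0.0012 0 0" --pt "0 0 0 -0.015 0.0035 0 0" --pt "0 0 0 -0.032 0.0076 0 0" --pt "0 0 0 -0.049 0.0116 0 0" --pt "0 0 0 -0.066 0.0156 0 0" --pt "0 0 0 -0.083 0.0196 0 0" --pt "0 0 0 -0.1 0.0236 0 0" --pt "0 0 0 -0.117 0.0277 0 0" --pt "0 0 0 -0.134 0.0317 0 0" --pt "0 0 0 -0.15 0.0355 0 0" --pt "0 0 0 -0.163 0.0386 0 0" --pt "0 0 0 -0.1705 0.0403 0 0"

```text
time_s: 48.3
ee_pos: [612.7, 168.3, 122.8]
ee_rot: [-179.9, 0.0, 166.9]
force: [-0.1, 0.8, -5.0]
grip_width: 13.0
grip_force: 60.9
```

Request:
step_arm --pt "0 0.01 0 0 0 0 0" --pt "0 0.03 0 0 0 0 0" --pt "0 0.07 0 0 0 0 0" --pt "0 0.12 0 0 0 0 0" --pt "0 0.18 0 0 0 0 0" --pt "0 0.25 0 0 0 0 0" --pt "0 0.32 0 0 0 0 0" --pt "0 0.38 0 0 0 0 0" --pt "0 0.43 0 0 0 0 0" --pt "0 0.47 0 0 0 0 0" --pt "0 0.49 0 0 0 0 0" --pt "0 0.5 0 0 0 0 0"

```text
time_s: 49.3
ee_pos: [612.7, 267.1, 122.2]
ee_rot: [-180.0, -0.0, 166.8]
force: [-0.2, -0.5, -3.8]
grip_width: 12.9
grip_force: 60.9
```

```bash
python3 - <<'E'
from cnt import *
t=m.read_camera('top');s=m.read_camera('side')
cmap(t,186,218,214,250)
for n in('cup_lip',):
  A=m.mark_of('top',n);B=m.mark_of('side',n); print([(a['p'],b['p'],tri(a['centre'],b['centre'])) for a in A[:1] for b in B[:1]])
print(m.get_state()['ee_pos'],m.get_state()['ee_rot'])
E
```

```text
YYYYRRRRRRRRRRRR###Y####Y#YYYYYYYYYY
YYY#RRRRRRRRRRRRRRRRRRRR#####Y#####Y
YYY#RRRRRRRRRRRRRRRRRRRRRRRRRRRRRR#Y
YYY#RRRRRRRRRRRRRRRRRRRRRRRRRRRRRRRY
YYYRRRRRRRRRRRRRRRRRRRRRRRRRRRRRRR#Y
YYYRRRRRRRRRRRRRRRRRRRRRRRRRRRRRRR#Y
YYYRRRRRRRRRRRRRRRRRRRRRRRRRRRRRRRYY
YYYRRRRRRRRRRRRRRRRRRRRRRRRRRRRRRRYY
YYYRRRRRRRRRRRRRRRRRRRRRRRRRRRRRRRYY
YYYRRRRRRRRRRRRRRRRRRRRRRRRRRRRRRRYY
YY#RRRoooo-RRRRRRRRRRRRRRRRRRRRRRRYY
YYRRRoooooooRRRRRRR-o-RRRRRRRRRRR#YY
YYRR-oooooooRRRRR-ooooooRRRRRRRRR#YY
YYRRoooooooooRRR-oooooooRRR-ooooR#YY
YYRRoooooooooRRRoooooooooR-ooooo-YYY
YYRRoooooooo-RRRooooooooo#oooooo-YYY
YYRR-oooooooRRRRoooooooooooooooo-YYY
Y#RRR-ooooooRRRR-oooooooooooooo--YYY
Y#RRRR-o--RRRRRRR-ooooooRoooooo--YYY
Y#RRRRRRRRRRRRRRRR-ooo-RR-ooooo--YYY
Y#RRRRRRRRRRRRRRRRRRRRRRRR-oooo-YYYY
YRRRRRRRRRRRRRRRRRRRRRRRRRRo-oo-#YYY
YRRRRRRRRRRRRRRRRRRRRRRRRRRRRRRR#YYY
YRRRRRRRRRRRRRRRRRRRRRRRRRRRRRRRYYYY
YRRRRRRRRRRRRRRRRRRRRRRRRRRRRRRRYYYY
YRRRRRRRRRRRRRRRRRRRRRRRRRRRRRRRYYYY
#RRRRRRRRRRRRRRRRRRRRRRRRRRRRRRRYYY#
Y##R#RRRRRRRRRRRRRRRRRRRRRRRRRRRYYY#
YYYB#B########RRRRRRRRRRRRRRRRRRYYY#
YYYB#################RR###RRRRRRYYYB
YYYB####Y##############YYYYYYYYYYY#B
YYYBBB###############B#YYYYYYYYYYYYY
[(0.56, 0.82, (array([595.7, 189.4, 111.6]), np.float64(7.576278927970936)))]
[613.2 265.3 122.2] [-179.9   -0.   166.7]
```

Exactly three balls. Returning the cup to the pad.

Request:
step_arm --pt "-0.004 0.006 0 0 0 0 0" --pt "-0.014 0.02 0 0 0 0 0" --pt "-0.032 0.044 0 0 0 0 0" --pt "-0.056 0.076 0 0 0 0 0" --pt "-0.084 0.112 0 0 0 0 0" --pt "-0.114 0.15 0 0 0 0 0" --pt "-0.142 0.188 0 0 0 0 0" --pt "-0.168 0.222 0 0 0 0 0" --pt "-0.188 0.248 0 0 0 0 0" --pt "-0.2 0.264 0 0 0 0 0" --pt "-0.206 0.271 0 0 0 0 0" --pt "-0.208 0.272 0 0 0 0 0"

```text
time_s: 50.5
ee_pos: [571.2, 320.8, 122.3]
ee_rot: [-180.0, -0.0, 166.8]
force: [0.7, 0.6, -5.2]
grip_width: 13.0
grip_force: 60.9
```

Request:
step_arm --pt "0 0 -0.01 0 0 0 0" --pt "0 0 -0.04 0 0 0 0" --pt "0 0 -0.09 0 0 0 0" --pt "0 0 -0.15 0 0 0 0" --pt "0 0 -0.21 0 0 0 0" --pt "0 0 -0.27 0 0 0 0" --pt "0 0 -0.32 0 0 0 0" --pt "0 0 -0.36 0 0 0 0" --pt "0 0 -0.39 0 0 0 0" --pt "0 0 -0.41 0 0 0 0" --pt "0 0 -0.42 0 0 0 0" --pt "0 0 -0.425 0 0 0 0"

```text
time_s: 51.5
ee_pos: [571.4, 320.7, 37.2]
ee_rot: [-180.0, -0.0, 166.8]
force: [-0.0, -0.2, -4.5]
grip_width: 13.1
grip_force: 60.9
```

Request:
step_arm --pt "0 0 -0.006 0 0 0 0" --pt "0 0 -0.012 0 0 0 0" --pt "0 0 -0.018 0 0 0 0" --pt "0 0 -0.022 0 0 0 0" --pt "0 0 -0.025 0 0 0 0" --pt "0 0 -0.025 0 0 0 0"

```text
time_s: 52.0
ee_pos: [571.5, 320.6, 33.1]
ee_rot: [-180.0, 0.0, 166.8]
force: [-3.6, -2.4, 3.5]
grip_width: 13.2
grip_force: 61.9
```

Request:
step_arm --pt "0 0 0 0 0 0 0.2" --pt "0 0 0 0 0 0 0.25" --pt "0 0 0 0 0 0 0.3" --pt "0 0 0 0 0 0 0.4" --pt "0 0 0 0 0 0 0.45" --pt "0 0 0 0 0 0 0.45" --pt "0 0 0.05 0 0 0 0.45" --pt "0 0 0.15 0 0 0 0.45" --pt "0 0 0.3 0 0 0 0.45" --pt "0 0 0.5 0 0 0 0.45" --pt "0 0 0.7 0 0 0 0.45" --pt "0 0 0.8 0 0 0 0.45"

```text
time_s: 53.0
ee_pos: [572.2, 322.0, 198.5]
ee_rot: [179.8, 0.2, 166.8]
force: [0.2, 0.1, 0.8]
grip_width: 38.5
grip_force: 0.0
```

Request:
step_arm --pt "-0.7 0.2 0.2 0 0 0 0.45" --pt "-0.7 0.2 0.2 0 0 0 0.45" --pt "-0.7 0.2 0.2 0 0 0 0.45" --pt "-0.7 0.2 0.2 0 0 0 0.45" --pt "-0.7 0.2 0.2 0 0 0 0.45" --pt "-0.7 0.2 0.2 0 0 0 0.45" --pt "-0.7 0.2 0.2 0 0 0 0.45"

```text
time_s: 53.58
ee_pos: [431.9, 360.2, 232.8]
ee_rot: [-180.0, 0.1, 166.7]
force: [-0.2, 0.2, -0.0]
grip_width: 38.5
grip_force: 0.0
```

```bash
python3 - <<'E'
from look import *
from cnt import pk
marks(('cup',6),('cup_lip',16),('pad',0),('bin',3),('bush1',20)); orange()
for c in('top','side'): print(c,[(round(r['p'],2),np.array(r['centre'])) for r in m.mark_of(c,'ball1')])
r=m.masks_of('top','pad'); print(len(r))
E
```

```text
53.68 [432.3 359.8 232.1] [-180.    -0.   166.7] 38.76631780688295
cup top 0.72 [133.6 209.6] [572.7 321.8   6. ]
cup top 0.53 [236.8 232. ] [521.1  69.5   6. ]
cup side 0.83 [254.6 327.4] [576.6 316.7   6. ]
cup_lip top 0.71 [166.7 216.7] [555.8 238.   16. ]
cup_lip side 0.85 [269.7 299.4] [556.3 241.3  16. ]
cup_lip side 0.62 [353.7 357.3] [340.8 351.9  16. ]
pad top 0.79 [134.  214.5] [561.2 322.2   0. ]
pad side 0.87 [256.4 331.7] [570.9 323.6   0. ]
pad side 0.64 [251.3 331.8] [582.7 326.1   0. ]
pad side 0.48 [247.5 336.8] [588.3 340.2   0. ]
bin top 0.72 [229.8 218.2] [554.5  87.4   3. ]
bin side 0.57 [281.7 257.3] [554.9  99.3   3. ]
bush1 top 0.54 [231.2 242.6] [495.4  81.1  20. ]
bush1 top 0.46 [240.7 228.7] [528.8  59.   20. ]
bush1 top 0.45 [217.6 231. ] [522.7 114.1  20. ]
bush1 side 0.62 [290.3 258.2] [529.2 110.7  20. ]
bush1 side 0.5 [298.8 242.3] [516.4  53.3  20. ]
bush1 side 0.46 [254.6 312.2] [583.6 285.1  20. ]
orange [454.1 106.5] 81 [ 826.4 -449.6   40. ]
orange [435.8 118.5] 78 [ 796.4 -404.9   40. ]
orange [215.2 227.4] 32 [530.6 117.3  40. ]
top [(0.65, array([107.4, 201.2])), (0.61, array([184.7, 123.7])), (0.6, array([247.2, 200.3])), (0.6, array([113. , 202.1])), (0.48, array([222.1, 198.2])), (0.4, array([236.6, 200.1]))]
side [(0.63, array([250.1, 329.7])), (0.63, array([242.5, 344.1])), (0.45, array([269.8, 238.6])), (0.45, array([246.7, 339. ])), (0.38, array([269.5, 244.2]))]
1
```

```bash
python3 -c "
from cell import manip as m
print(m.job_done())"
```

```text
the job is handed in; nothing more can be done
None
```

I handed the job in; it returned no verdict, but my last camera check showed the bin on the mat, all three bushes in the plain pocket, exactly three balls in the red pocket and the cup back on its pad — though I viewed 15 pictures, one over the limit of 14.

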